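Pack the saw spares crate and swing its hold-down bar shut

ROBOT

A 6-joint arm with a two-finger parallel gripper is mounted at the origin on the work surface. World frame = base frame: x ahead of the robot, y to its left, z up, the work surface at z = 0. Lengths are in mm, angles in rad, forces in N, time in s.
With the tool pointing down it reaches from about 300 to 1000 mm from the base axis. Payload 5.1 kg.
Tool frame: the origin (TCP) lies at the very end of the fingers, on their centre line; the grasp point (between the pads) lies 19 mm behind it (r.hold_point_z is the distance from the TCP to the grasp point, in mm); z points along the fingers, x is the direction in which the jaws open and shut, and the axes are right-handed (so a half turn about z gives the same grasp; the last joint's range is limited). The gripper opens to 95 mm and grips with 3 to 60 N. Pads are 20 mm wide; open, the fingers measure 119 mm over their backs; the gripper's body (75 mm by 180 mm) begins 59 mm behind the grasp point.
Start: joints at [1.056, 0.124, 1.65, -0, 1.367, -0.083], TCP at [272.047, 590.317, 185.556] pointing down, gripper open.
Joint ranges: [-2.61, 2.61], [-1.02, 2.33], [0.03, 2.71], [-1.35, 4.49], [0.32, 2.68], [-2.91, 2.91]. Speed limits (rad/s): [2.57, 2.57, 3.14, 3.14, 3.14, 3.14].

INTERFACE

Orientations are given as a unit quaternion [x, y, z, w].
In Python, from plant import readout, viewer, job, finder, r gives the robot as it stands.
- The arm moves only by the tool arm_command, never from a script. Its argument "motion" is a list of rows, each a list of 7 numbers: the finger opening in mm, from 0 to 95.1, then the shift along the tool's x, y, z normalised to -1 to 1, where 1 is 50 cm, then the turn, a rotation vector about the tool's x, y, z normalised to -1 to 1, where 1 is 90 degrees. A call has 1 to 8 rows; each row shifts and turns the commanded pose from where the row before left it, along the tool's axes as they then stand; what a row does not reach is not made up. A row lasts 1/10 s, in which the tool goes at most 50 mm and 8.59 degrees, less where a joint would pass 70% of its speed; a pose out of reach is approached as far as the arm can. A call with a number of a shift or a turn outside -1 to 1 is refused whole. A call with a gripper value outside its range is refused whole. The fingers move at their own pace and stop on an object; "grip_force" is the grip in N (left out, the last holds). Time passes only in rows, so rows that do not move let the fingers close. It gives the time, the measured TCP pose, the force and the opening at its end, in the units of the state.
- readout.observe(): the state, without advancing time (a new reading comes with each control period).
- viewer.snapshot(name): name is "scene" or "top"; returns a dict with "color" (480x640x3 uint8, red, green, blue), "intrinsics" (3x3 intrinsics, pixels), "R" (3x3) and "t" (3): a world point X has camera coordinates R X + t. Camera axes: x right, y down, z forward; pixel columns grow to the right and rows downward; lengths in mm; the calibration is good to about 2 mm. A picture is of the moment at which its call begins. There is no depth.
- job.sign_off(): hands the job in, once; it reports no verdict.
Trained networks look in the newest picture that a camera, given by its name, has taken for a name from the list of things; names that differ only in an ending like _2 or _b are one class to them, and where a whole thing is asked for, a point or a joint stands for the part that bears it (a point fixed in the world has none). Each returns a list of dicts, best first, with "score" (0 to 1); they miss things now and then, are a little off and sometimes report something else, mostly with a low value. They report only what shows in the picture. A call takes as long as a camera call. They do not tell look-alikes from the thing itself.
- finder.outline_of(target, camera): "region" (480x640 bool, what is visible of it) and "bbox" ([left, top, right, bottom] in pixels, round what is visible of it).
- finder.place_of(target, camera): "centre" ([column, row] in pixels: a listed point, or the origin of a listed thing).
The state is a dict: "time_s": time; "q": joint angles; "qvel": joint speeds; "tau": joint torques, N m; "tool_pos": TCP position; "tool_rot": TCP orientation; "wrist_force": force on the tool from outside, world axes, zero at the start; "moment": the same for the moment, N m; "width": finger opening in mm.
Only numpy, scipy, OpenCV 4.12 (cv2) and the standard library are available. Lean on these libraries where they do the work, as an engineer would, in place of code of your own. Each camera call takes 0.05 s, during which the arm holds its last target. There are 200 camera calls.

TASK

Pack the band saw's spares into the wooden crate with the heaviest lowest: first set both iron castings gently down on the crate's floor, feet down and without dropping them, then lay both aluminium covers flat on top of the castings, then lay every fibre gasket flat on top of the covers, all of it inside the crate. Finally swing the crate's hold-down bar across the top until it is fully home in its catch. Leave the wood offcuts and the screwdriver out of the crate, and do not knock over the glass jars.

Things in the scene. Friction and masses are not known exactly. Their poses are not given: they have to be found in the camera images.
- crate: Fixed open wooden crate, outside 200 mm along its x, 206 along its y, rim 90 mm above the table; floor and walls 8 mm thick, so inside 184 by 190 and 82 deep. Origin: centre of its underside, on the table; z up; yaw varies. A steel pivot bracket (18 by 30 mm, top 107 mm) stands outside the middle of its -x wall, a catch bracket (top 123 mm) outside its +x wall.
- bar (a joint): Angle (rad) of the flat steel hold-down bar (16 mm wide, 6 thick, 230 long, underside 108 mm above the table), swinging level about a vertical pivot. 0 = closed at a hard stop: along the crate's +x over its middle, tip under the catch's lip. Grows as it opens towards the crate's +y (max 2.0; starts 1.4 to 1.75, clear of the opening). Light friction (0.06 N m) holds it where left.
- bar_hinge (a point): Point on the bar's vertical pivot axis, at the bar's underside (108 mm above the table, 109 mm from the crate's centre towards its -x). x axis points along the bar.
- bar_knob (a point): Top centre of the upright round steel grip on the bar: 14 mm in diameter, 34 mm tall above the bar's top face (from 114 to 148 mm above the table), 165 mm from the pivot. Pinch it from above and carry it round the pivot.
- casting1: Heavy grey cast-iron bearing housing, about 0.65 to 0.95 kg: foot 144 (x) by 54 (y) by 10 mm high, on it a body 136 by 36 mm that rises to a flat top 50 mm above the underside; two bores through its sides. Grip the body across its y (36 mm). Origin: centre of the underside, z up.
- casting2: Heavy grey cast-iron bearing housing, about 0.65 to 0.95 kg: foot 144 (x) by 54 (y) by 10 mm high, on it a body 136 by 36 mm that rises to a flat top 50 mm above the underside; two bores through its sides. Grip the body across its y (36 mm). Origin: centre of the underside, z up.
- cover1: Flat aluminium cover plate, about 0.25 kg, 150 (x) by 48 (y) by 14 mm thick with small screw holes in its corners. Grip across its y (48 mm). Laid across both castings it bridges them. Origin: centre of the underside, z up.
- cover2: Flat aluminium cover plate, about 0.25 kg, 150 (x) by 48 (y) by 14 mm thick with small screw holes in its corners. Grip across its y (48 mm). Laid across both castings it bridges them. Origin: centre of the underside, z up.
- gasket1: Light stiff brown hard-fibre gasket, 35 g: a flat rectangular frame 104 (x) by 44 (y) by 8 mm thick with one window 68 by 28 mm. Grip across its y (44 mm). Origin: centre of the underside, z up. Two to four gaskets are present from start to start (absent: None).
- gasket2: Light stiff brown hard-fibre gasket, 35 g: a flat rectangular frame 104 (x) by 44 (y) by 8 mm thick with one window 68 by 28 mm. Grip across its y (44 mm). Origin: centre of the underside, z up. Two to four gaskets are present from start to start (absent: None).
- gasket3: Light stiff brown hard-fibre gasket, 35 g: a flat rectangular frame 104 (x) by 44 (y) by 8 mm thick with one window 68 by 28 mm. Grip across its y (44 mm). Origin: centre of the underside, z up. Two to four gaskets are present from start to start (absent: None).
- gasket4: Light stiff brown hard-fibre gasket, 35 g: a flat rectangular frame 104 (x) by 44 (y) by 8 mm thick with one window 68 by 28 mm. Grip across its y (44 mm). Origin: centre of the underside, z up. Two to four gaskets are present from start to start (absent: None).
- jar1: Glass jar with a lid, 68 mm wide, 85 mm tall, standing loose to the left of the crate; not part of the job. Origin: centre of its underside.
- jar2: Glass jar with a lid and label, 72 mm wide, 90 mm tall, standing loose beside the parts; not part of the job. Origin: centre of its underside.
- offcut: Plain wood block, 110 by 45 by 28 mm, lying loose among the parts; not to be packed. Origin: centre of the underside.
- wedge: Plain light wood block, 100 by 50 by 30 mm, lying loose to the left of the crate; not to be packed. Origin: centre of the underside.
- driver: Screwdriver with a black handle, lying loose beyond the parts; not part of the job. Origin: near its middle, on its underside.
Mind the look-alikes: they are no part of the job. What is shaped like the cover1 but orange or purple is not meant.

How it is judged (in metres and radians):
On the way, in this order (a step that is already met when the one before it is completed fails the run):
1. both castings stand on the crate's floor (z of casting1 in the frame of crate between -0.01 and 0.016 m and horizontal distance between each of casting1, casting2 and crate below 0.085 m and angle between each of casting1, casting2's own z axis and vertical below 0.12 rad and z of casting2 in the frame of crate between -0.01 and 0.016 m), for 0.2 s.
2. both covers lie flat on the castings (z of cover1 in the frame of crate between 0.052 and 0.077 m and horizontal distance between each of cover1, cover2 and crate below 0.085 m and angle between each of cover1, cover2's own z axis and vertical below 0.15 rad and z of cover2 in the frame of crate between 0.052 and 0.077 m), for 0.2 s.
3. every gasket lies on top of the covers (z of gasket1 in the frame of crate between 0.068 and 0.108 m and horizontal distance between each of gasket1, gasket2, gasket3, gasket4 and crate below 0.09 m and angle between each of gasket1, gasket2, gasket3, gasket4's own z axis and vertical below 0.3 rad and z of gasket2 in the frame of crate between 0.068 and 0.108 m and z of gasket3 in the frame of crate between 0.068 and 0.108 m and z of gasket4 in the frame of crate between 0.068 and 0.108 m), for 0.2 s.
4. the hold-down bar is swung home into its catch (value of joint bar below 0.06 rad), for 0.2 s.
At the end, for the whole second after the job is handed in: Castings flat on the crate floor (within 8 mm); covers flat on them (underside 52-77 mm above the table); every gasket over the covers (68-108 mm, tilt under 0.3 rad); all centred within 85-90 mm of the crate centre, at rest; bar within 0.06 rad of closed; offcuts and driver outside (all of step 1 and all of step 2 and all of step 3 and linear speed of each of casting1, casting2, cover1, cover2, gasket1, gasket2, gasket3, gasket4 below 0.03 m/s and value of joint bar below 0.06 rad and horizontal distance between each of offcut, wedge and crate above 0.12 m and horizontal distance between driver and crate above 0.1 m); the robot touches nothing.
It fails at once if jar1 (a glass jar) was knocked over (angle between jar1's own z axis and vertical above 0.6 rad).
It fails at once if jar2 (a glass jar) was knocked over (angle between jar2's own z axis and vertical above 0.6 rad).
It fails at once if casting1 was dropped or thrown into the crate (faster than 0.7 m/s inside it) instead of being set down (linear speed of casting1 above 0.7 m/s and horizontal distance between casting1 and crate below 0.09 m and z of casting1 in the frame of crate below 0.08 m).
It fails at once if casting2 was dropped or thrown into the crate (faster than 0.7 m/s inside it) instead of being set down (linear speed of casting2 above 0.7 m/s and horizontal distance between casting2 and crate below 0.09 m and z of casting2 in the frame of crate below 0.08 m).
Of gasket1, gasket2, gasket3, gasket4 only 2 to 4 are there at a start; the rules pass over those that are not, and their reading is None.
At some moment in a run one of cover1, cover2, gasket1, gasket2, gasket3, gasket4 may be knocked a few centimetres aside while the robot is not near it.
It also fails if it takes over 210 s, if anything falls off the work surface, if the arm or the gripper's body presses on something with over 40 N, if the wrist force passes 120 N, or if a joint passes its speed limit or range.

## Working session

There is one attempt and no reset: what is moved stays moved. The work goes in short steps, Python scripts to look and compute and a tool call to move; the robot and the scene stay as the last step left them, time stands still between calls to the robot, and variables do not carry over. Pictures are saved under pics/ and viewed, about 12 in all and at most 16, crops included, and the job is handed in when it is done.

Besides the shell and the picture viewer there is one more tool, called by a JSON object that holds its "fn" and its "kwargs", one argument or row to a line. arm_command: Moves the arm, as the interface text tells. Its arguments: {"type":"object","properties":{"motion":{"type":"array","items":{"type":"array","items":{"type":"number"}}},"grip_force":{"type":"number"}},"required":["motion"]}

```bash
ls; mkdir -p pics; python3 - <<'E'
from plant import readout, viewer, job, finder, r
import cv2,numpy as np
s=readout.observe();print(s)
for n in("scene","top"):
    d=viewer.snapshot(n);cv2.imwrite(f"pics/{n}0.png",d["color"][:,:,::-1])
    np.savez(f"pics/{n}0.npz",**d)
    print(n,d["intrinsics"].tolist(),d["R"].tolist(),d["t"].tolist())
for t in["casting1","cover1","gasket1","crate","bar_knob","bar_hinge","jar1","offcut","wedge","driver"]:
    print(t,[(np.round(x["centre"]).tolist(),round(x["score"],2)) for x in finder.place_of(t,"top")])
E
```

```text
pics
{'time_s': 0.0, 'q': array([ 1.05640437e+00,  1.24498903e-01,  1.65165595e+00, -2.03404248e-05,
        1.36747530e+00, -8.26076627e-02]), 'qvel': array([ 2.53265008e-03,  9.85457409e-05,  5.75855036e-05,  2.69208912e-03,
       -4.65968990e-05, -2.10571463e-04]), 'tau': array([-5.83544061e-04, -4.17603528e+01, -3.59935963e+01,  7.74426595e-02,
        4.90873761e-02, -1.76987528e-04]), 'tool_pos': array([271.7160471 , 589.72385695, 184.30178211]), 'tool_rot': array([ 8.42165892e-01,  5.39217556e-01, -8.95699694e-04,  4.85461058e-04]), 'wrist_force': array([0.632497  , 0.41882883, 0.25163509]), 'moment': array([ 0.00269007, -0.00644915,  0.04832026]), 'width': 94.84418205322434}
scene [[518.7858275414007, 0.0, 323.6223423459245], [0.0, 518.7858275414007, 242.67059005676145], [0.0, 0.0, 1.0]] [[-0.2752940683291927, 0.9612908642189795, 0.011534743685498198], [0.8096122970505913, 0.23829302521935108, -0.53641808563496], [-0.5184024540906681, -0.13833404678869937, -0.8438735610811818]] [153.47414081906126, -327.7922060036848, 1684.6621319830606]
top [[470.67529432624633, 0.0, 321.01875955746584], [0.0, 470.67529432624633, 235.9371812965897], [0.0, 0.0, 1.0]] [[-0.0014876538986256696, -0.9999956054518274, 0.002564364036378609], [-0.9945416509487884, 0.0012119905513412828, -0.10433329098117106], [0.10432972449851553, -0.0027055786694582824, -0.9945390834100627]] [-37.76173927874163, 512.1340241575953, 1072.103819710211]
casting1 [([327.0, 265.0], 0.93), ([361.0, 192.0], 0.6)]
cover1 [([438.0, 269.0], 0.83), ([448.0, 364.0], 0.81), ([506.0, 270.0], 0.75), ([400.0, 192.0], 0.59)]
gasket1 [([365.0, 265.0], 0.86), ([400.0, 268.0], 0.84)]
crate [([239.0, 216.0], 0.8)]
bar_knob [([151.0, 258.0], 0.73)]
bar_hinge [([228.0, 249.0], 0.87)]
jar1 [([489.0, 194.0], 0.96), ([143.0, 203.0], 0.7)]
offcut [([436.0, 194.0], 0.87)]
wedge [([128.0, 264.0], 0.9), ([240.0, 212.0], 0.41)]
driver [([253.0, 127.0], 0.59)]
```

View pics/top0.png

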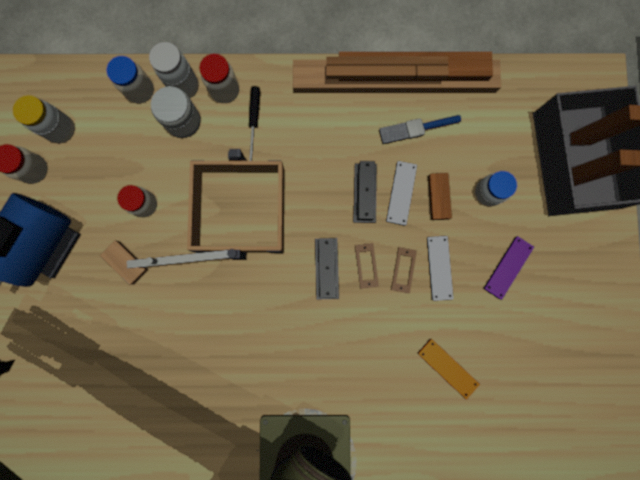

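View pics/scene0.png

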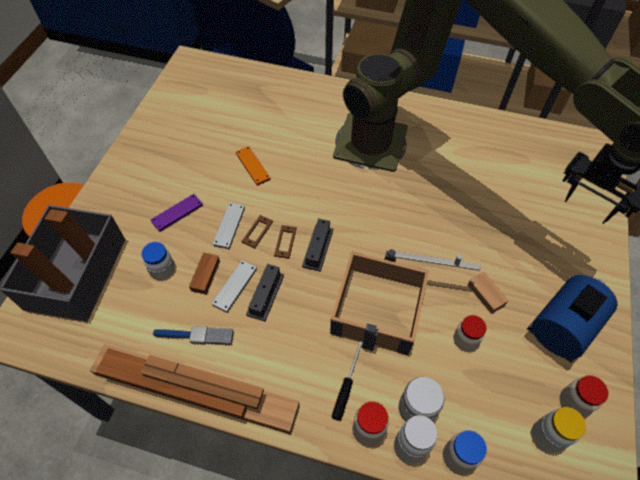

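The top view shows:
- Castings: (327,268) and (366,192).
- Silver covers: (440,268) and (401,193). The purple (508,268) and orange (448,368) plates are look-alikes.
- Gaskets: (366,265) and (403,270), two in all. The wood offcut at (440,196) isn't one.
- Crate: centred near (237,207). The bar points left from its hinge at (238,254).

Next I'll fit poses.

```bash
cat > h.py <<'E'
from plant import readout, viewer, job, finder, r
import cv2,numpy as np
from scipy.optimize import minimize
from scipy.spatial.transform import Rotation as Ro
def proj(d,P):
    c=np.asarray(P,float)@d["R"].T+d["t"]; u=c@d["intrinsics"].T; return u[:,:2]/u[:,2:]
def back(d,uv,z):
    ray=d["R"].T@np.linalg.solve(d["intrinsics"],[uv[0],uv[1],1]); o=-d["R"].T@d["t"]
    return o+ray*(z-o[2])/ray[2]
DIM={"casting":(144,54,50),"cover":(150,48,14),"gasket":(104,44,8),"crate":(200,206,90)}
def boxpts(p,dim,z0=0):
    L,W,H=dim;c,s=np.cos(p[2]),np.sin(p[2]);out=[]
    bl=[(L,W,0,10),(136,36,10,50)] if H==50 else [(L,W,0,H)]
    for l,w,a,b in bl:
        for x in(-l/2,l/2):
            for y in(-w/2,w/2):
                for z in(a,b): out.append((p[0]+c*x-s*y,p[1]+s*x+c*y,z0+z))
    return np.array(out)
def fit(d,reg,dim,p0,z0=0):
    S=8; ys,xs=np.where(reg);x0,y0=xs.min()-12,ys.min()-12;w,h=np.ptp(xs)+25,np.ptp(ys)+25
    m=cv2.resize(reg[y0:y0+h,x0:x0+w].astype(np.float32),None,fx=S,fy=S,interpolation=cv2.INTER_LINEAR)>.5
    def cost(p):
        q=(proj(d,boxpts([p[0],p[1],p[2]/50],dim,z0))-[x0,y0]+.5)*S
        a=np.zeros(m.shape,np.uint8);cv2.fillConvexPoly(a,cv2.convexHull(np.round(q).astype(np.int32)),1)
        a=a>0;return 1-(a&m).sum()/(a|m).sum()
    b=minimize(cost,[p0[0],p0[1],p0[2]*50],method="Nelder-Mead",options=dict(initial_simplex=np.array([p0[0],p0[1],p0[2]*50])+np.array([[0,0,0],[8,0,0],[0,8,0],[0,0,6]]),maxiter=120))
    return np.array([b.x[0],b.x[1],b.x[2]/50]),1-b.fun
def find(t,d,cam="top",z0=0,near=None):
    k=t.rstrip("1234");res=[]
    for o in finder.outline_of(k+("1" if k!="crate" else ""),cam):
        reg=o["region"].copy()
        if k in("gasket",):  # fill window
            cs,_=cv2.findContours(reg.astype(np.uint8),0,1);f=np.zeros(reg.shape,np.uint8);cv2.drawContours(f,cs,-1,1,-1);reg=f>0
        if reg.sum()<100: continue
        ys,xs=np.where(reg);P=np.array([back(d,(x,y),z0+DIM[k][2]*.7)[:2] for x,y in zip(xs[::3],ys[::3])])
        if k=="crate": a=0
        else:
            w,v=np.linalg.eigh(np.cov(P.T));a=np.arctan2(v[1,1],v[0,1]);a=(a+np.pi/2)%np.pi-np.pi/2
        p,iou=fit(d,reg,DIM[k],[*P.mean(0),a],z0)
        col=np.median(d["color"][reg],0)
        res.append((p,iou,o["score"],col))
        print(t,np.round(p,3).tolist(),"iou",round(iou,2),"sc",round(o["score"],2),col.tolist())
    return res
def go(x,y,z,yaw=90):
    "tool deltas to put TCP at x,y,z with tool x at yaw deg, in row units"
    s=readout.observe();R=Ro.from_quat(s["tool_rot"]).as_matrix();p=s["tool_pos"]
    a=np.radians(yaw);c,n=np.cos(a),np.sin(a);T=np.array([[c,n,0],[n,-c,0],[0,0,-1.]])
    print("t",round(s["time_s"],2),"pos",np.round(p,1),"w",round(s["width"],1),"F",np.round(s["wrist_force"],1),"shift",np.round(R.T@(np.array([x,y,z])-p)/500,4),"turn",np.round(Ro.from_matrix(R.T@T).as_rotvec()/(np.pi/2),4))
E
python3 - <<'E'
from h import *
d=viewer.snapshot("top")
for t in["casting1","cover1","gasket1","crate"]: find(t,d)
for n,z in(("bar_knob",148),("bar_hinge",108)):
    for o in finder.place_of(n,"top"): print(n,back(d,o["centre"],z))
d=viewer.snapshot("scene")
for t in["casting1","cover1","gasket1"]:
  for o in finder.place_of(t,"scene"): print(t,np.round(back(d,o["centre"],0)),round(o["score"],2))
for n,z in(("bar_knob",148),("bar_hinge",108)):
    for o in finder.place_of(n,"scene"): print(n,back(d,o["centre"],z))
go(400,-60,200)
c=cv2.resize(cv2.imread("pics/top0.png")[150:310,180:520],None,fx=2.3,fy=2.3,interpolation=cv2.INTER_CUBIC);cv2.imwrite("pics/crop.png",c)
E
```

```text
casting1 [438.627, -52.136, 0.03] iou 0.97 sc 0.92 [84.0, 85.0, 83.0]
casting1 [618.468, -144.015, -0.022] iou 0.94 sc 0.67 [71.0, 73.0, 71.0]
cover1 [619.026, -231.911, -0.204] iou 0.96 sc 0.94 [141.0, 143.0, 144.0]
cover1 [440.364, -318.26, 0.073] iou 0.95 sc 0.87 [141.0, 143.0, 144.0]
cover1 [207.701, -332.117, 0.808] iou 0.96 sc 0.72 [139.0, 97.0, 29.0]
cover1 [441.091, -481.428, -0.582] iou 0.95 sc 0.6 [91.0, 47.0, 113.0]
gasket1 [445.621, -146.674, 0.101] iou 0.93 sc 0.77 [118.0, 98.0, 72.0]
gasket1 [436.03, -234.622, -0.189] iou 0.95 sc 0.69 [114.0, 92.0, 69.0]
crate [576.964, 152.312, 0.002] iou 0.88 sc 0.81 [137.0, 117.0, 83.0]
crate [461.871, 275.079, -0.263] iou 0.19 sc 0.41 [134.0, 135.0, 129.0]
crate [451.133, 404.938, 0.0] iou 0.19 sc 0.22 [132.0, 103.0, 72.0]
bar_knob [448.23620217 313.25687937 148.        ]
bar_hinge [472.92404599 158.25316463 108.        ]
casting1 [ 613. -146.    0.] 0.94
casting1 [433. -58.   0.] 0.75
cover1 [ 625. -240.    0.] 0.89
cover1 [ 448. -481.    0.] 0.86
cover1 [ 430. -322.   -0.] 0.68
gasket1 [ 446. -237.    0.] 0.78
gasket1 [ 446. -145.    0.] 0.52
bar_hinge [462.30361443 149.68977155 108.        ]
bar_hinge [ 507.51503635 -201.97653278  108.        ]
t 1.25 pos [272.  590.3 185.5] w 95.0 F [0.3 0.5 0.2] shift [-1.0742  0.7767 -0.0288] turn [ 0.000e+00  1.000e-04 -2.749e-01]
```

View pics/crop.png

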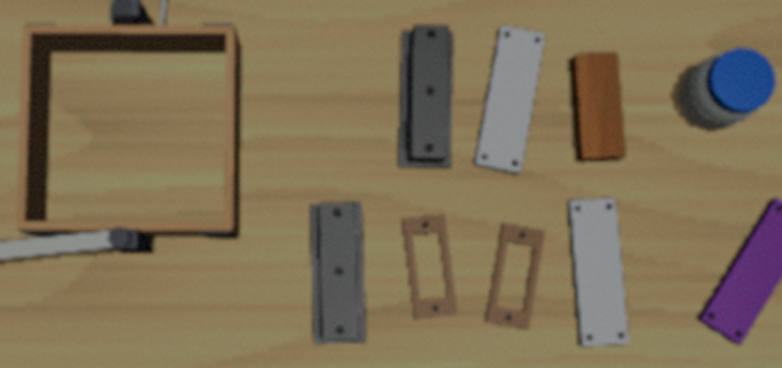

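Two gaskets, two silver covers and two castings are confirmed; purple and orange are excluded. Now moving above casting A at (439,-52).

{"fn": "arm_command", "kwargs": {
  "motion": [
    [60, 0, 0, 0, 0, 0, -0.0916],
    [60, 0, 0, 0, 0, 0, -0.0916],
    [60, 0, 0, 0, 0, 0, -0.0917],
    [60, -0.0917, 0.0238, 0, 0, 0, 0],
    [60, -0.0917, 0.0238, 0, 0, 0, 0],
    [60, -0.0917, 0.0238, 0, 0, 0, 0],
    [60, -0.0917, 0.0238, 0, 0, 0, 0],
    [60, -0.0917, 0.0238, 0, 0, 0, 0]
  ],
  "grip_force": 40
}}

```text
time_s: 2.05
tool_pos: [331.7, 359.4, 185.7]
tool_rot: [0.707, 0.707, 0.0, 0.0]
wrist_force: [1.1, -0.1, 0.7]
width: 60.0
```

{"fn": "arm_command", "kwargs": {
  "motion": [
    [60, -0.0917, 0.0238, 0, 0, 0, 0],
    [60, -0.0917, 0.0238, 0, 0, 0, 0],
    [60, -0.0917, 0.0238, 0, 0, 0, 0],
    [60, -0.0917, 0.0238, 0, 0, 0, 0],
    [60, -0.0917, 0.0238, 0, 0, 0, 0],
    [60, -0.0917, 0.0238, 0, 0, 0, 0],
    [60, -0.0917, 0.0238, 0, 0, 0, 0],
    [60, -0.0917, 0.0238, 0, 0, 0, 0]
  ]
}}

```text
time_s: 2.85
tool_pos: [427.0, -7.7, 186.1]
tool_rot: [0.707, 0.707, 0.001, 0.001]
wrist_force: [0.2, 0.5, -0.1]
width: 60.3
```

```bash
python3 - <<'E'
from h import *
go(439,-52,16,91.7)
d=dict(np.load("pics/top0.npz"))
c=[back(d,u,90)[:2] for u in((190,163),(283,161.7),(284.3,251),(188,251))];print(np.round(c,1),np.mean(c,0))
d=viewer.snapshot("top");find("casting1",d)
E
```

```text
t 2.85 pos [427.   -7.7 186.1] w 60.3 F [ 0.2  0.5 -0.1] shift [-0.0886  0.0235  0.3402] turn [ 0.0011  0.0001 -0.019 ]
[[669.7 254.2]
 [672.5  46.5]
 [472.4  42.3]
 [472.6 253.2]] [571.79362614 149.05121398]
casting1 [619.283, -144.243, -0.015] iou 0.95 sc 0.77 [76.0, 78.0, 76.0]
casting1 [456.575, 313.71, -1.657] iou 0.31 sc 0.75 [141.0, 142.0, 137.0]
```

{"fn": "arm_command", "kwargs": {
  "motion": [
    [60, -0.0886, 0.0235, 0, 0, 0, -0.019],
    [60, 0, 0, 0.08, 0, 0, 0],
    [60, 0, 0, 0.09, 0, 0, 0],
    [60, 0, 0, 0.09, 0, 0, 0],
    [60, 0, 0, 0.05, 0, 0, 0],
    [60, 0, 0, 0.03, 0, 0, 0],
    [60, 0, 0, 0, 0, 0, 0],
    [60, 0, 0, 0, 0, 0, 0]
  ]
}}

```text
time_s: 3.75
tool_pos: [438.8, -49.4, 16.0]
tool_rot: [0.696, 0.718, 0.0, 0.0]
wrist_force: [-0.1, -0.5, 0.2]
width: 59.8
```

{"fn": "arm_command", "kwargs": {
  "motion": [
    [30, 0, 0, 0, 0, 0, 0],
    [30, 0, 0, 0, 0, 0, 0],
    [30, 0, 0, 0, 0, 0, 0],
    [30, 0, 0, 0, 0, 0, 0],
    [30, 0, 0, 0, 0, 0, 0],
    [30, 0, 0, 0, 0, 0, 0],
    [30, 0, 0, 0, 0, 0, 0],
    [30, 0, 0, 0, 0, 0, 0]
  ],
  "grip_force": 55
}}

```text
time_s: 4.55
tool_pos: [439.3, -50.7, 16.4]
tool_rot: [0.696, 0.718, 0.0, 0.001]
wrist_force: [-0.2, -2.1, 6.0]
width: 35.0
```

{"fn": "arm_command", "kwargs": {
  "motion": [
    [30, 0, 0, -0.02, 0, 0, 0],
    [30, 0, 0, -0.04, 0, 0, 0],
    [30, 0, 0, -0.06, 0, 0, 0.019],
    [30, 0, 0, -0.08, 0, 0, 0],
    [30, 0, 0, -0.08, 0, 0, 0],
    [30, 0, 0, -0.04, 0, 0, 0],
    [30, 0, 0, 0, 0, 0, 0]
  ]
}}

```text
time_s: 5.25
tool_pos: [439.4, -49.7, 177.5]
tool_rot: [0.707, 0.707, 0.001, 0.001]
wrist_force: [1.1, 0.2, -8.6]
width: 34.7
```

```bash
python3 - <<'E'
from h import *
go(574,105,150,90)
E
```

```text
t 5.25 pos [439.4 -49.7 177.5] w 34.7 F [ 1.1  0.2 -8.6] shift [0.3093 0.2691 0.0561] turn [ 0.0023 -0.0002  0.0001]
```

{"fn": "arm_command", "kwargs": {
  "motion": [
    [30, 0.035, 0.03, 0, 0, 0, 0],
    [30, 0.055, 0.048, 0, 0, 0, 0],
    [30, 0.065, 0.056, 0, 0, 0, 0],
    [30, 0.065, 0.056, 0, 0, 0, 0],
    [30, 0.055, 0.048, 0, 0, 0, 0],
    [30, 0.034, 0.031, 0, 0, 0, 0],
    [30, 0, 0, 0, 0, 0, 0],
    [30, 0, 0, 0, 0, 0, 0]
  ]
}}

```text
time_s: 6.05
tool_pos: [570.4, 104.7, 171.1]
tool_rot: [0.707, 0.707, -0.003, -0.003]
wrist_force: [-0.2, -1.2, -9.0]
width: 35.0
```

```bash
python3 - <<'E'
from h import *
go(574,105,27,90)
for cam in("top","scene"):
    d=viewer.snapshot(cam);cv2.imwrite(f"pics/a_{cam}.png",d["color"][:,:,::-1])
a=cv2.resize(cv2.imread("pics/a_top.png")[130:280,100:320],None,fx=1.8,fy=1.8,interpolation=2);b=cv2.resize(cv2.imread("pics/a_scene.png")[220:370,270:490],None,fx=1.8,fy=1.8,interpolation=2)
cv2.imwrite("pics/a.png",np.hstack([a,b]))
E
```

```text
t 6.05 pos [570.4 104.7 171.1] w 35.0 F [-0.2 -1.2 -9. ] shift [0.0007 0.0095 0.2882] turn [-0.0051  0.0004  0.0006]
```

View pics/a.png

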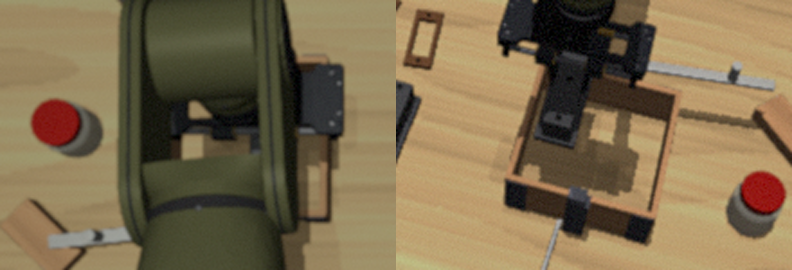

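The casting hangs level over the -y half of the crate, clear of the walls. Lowering it.

{"fn": "arm_command", "kwargs": {
  "motion": [
    [30, 0, 0.0085, 0.03, 0, 0, 0],
    [30, 0, 0, 0.05, 0, 0, 0],
    [30, 0, 0, 0.05, 0, 0, 0],
    [30, 0, 0, 0.05, 0, 0, 0],
    [30, 0, 0, 0.04, 0, 0, 0],
    [30, 0, 0, 0.03, 0, 0, 0],
    [30, 0, 0, 0.02, 0, 0, 0],
    [30, 0, 0, 0.005, 0, 0, 0]
  ]
}}

```text
time_s: 6.95
tool_pos: [576.3, 104.1, 36.5]
tool_rot: [0.707, 0.707, -0.001, -0.001]
wrist_force: [0.1, 0.0, -8.9]
width: 35.0
```

{"fn": "arm_command", "kwargs": {
  "motion": [
    [30, 0, 0, 0.002, 0, 0, 0],
    [30, 0, 0, 0.002, 0, 0, 0],
    [30, 0, 0, 0.002, 0, 0, 0],
    [30, 0, 0, 0.002, 0, 0, 0],
    [30, 0, 0, 0, 0, 0, 0]
  ]
}}

```text
time_s: 7.45
tool_pos: [577.4, 104.5, 34.3]
tool_rot: [0.707, 0.707, 0.0, 0.0]
wrist_force: [0.6, -0.3, -8.1]
width: 34.9
```

{"fn": "arm_command", "kwargs": {
  "motion": [
    [30, 0, -0.006, 0.005, 0, 0, 0],
    [30, 0, 0, 0.004, 0, 0, 0],
    [30, 0, 0, 0.003, 0, 0, 0],
    [30, 0, 0, 0.003, 0, 0, 0],
    [30, 0, 0, 0.002, 0, 0, 0],
    [30, 0, 0, 0, 0, 0, 0],
    [30, 0, 0, 0, 0, 0, 0]
  ]
}}

```text
time_s: 8.15
tool_pos: [574.3, 104.5, 25.6]
tool_rot: [0.707, 0.707, 0.0, 0.0]
wrist_force: [-0.4, -0.1, -8.5]
width: 35.0
```

{"fn": "arm_command", "kwargs": {
  "motion": [
    [30, 0, 0, 0.002, 0, 0, 0],
    [30, 0, 0, 0.001, 0, 0, 0],
    [30, 0, 0, 0, 0, 0, 0],
    [30, 0, 0, 0, 0, 0, 0]
  ]
}}

```text
time_s: 8.55
tool_pos: [574.5, 104.5, 24.5]
tool_rot: [0.707, 0.707, 0.0, 0.0]
wrist_force: [-1.6, 0.3, -5.4]
width: 35.2
```

{"fn": "arm_command", "kwargs": {
  "motion": [
    [52, 0, 0, 0, 0, 0, 0],
    [52, 0, 0, 0, 0, 0, 0],
    [52, 0, 0, 0, 0, 0, 0],
    [52, 0, 0, -0.03, 0, 0, 0],
    [52, 0, 0, -0.07, 0, 0, 0],
    [52, 0, 0, -0.09, 0, 0, 0],
    [60, 0, 0, -0.06, 0, 0, 0],
    [60, 0, 0, -0.05, 0, 0, 0]
  ]
}}

```text
time_s: 9.35
tool_pos: [575.6, 104.6, 178.8]
tool_rot: [0.707, 0.707, 0.002, 0.002]
wrist_force: [-0.9, 0.8, 0.4]
width: 58.7
```

{"fn": "arm_command", "kwargs": {
  "motion": [
    [60, -0.07, 0.012, 0, 0, 0, 0.011],
    [60, -0.09, 0.016, 0, 0, 0, 0],
    [60, -0.09, 0.016, 0, 0, 0, 0],
    [60, -0.09, 0.016, 0, 0, 0, 0],
    [60, -0.09, 0.016, 0, 0, 0, 0],
    [60, -0.067, 0.012, 0, 0, 0, 0],
    [60, 0, 0, 0, 0, 0, 0],
    [60, 0, 0, 0, 0, 0, 0]
  ]
}}

```text
time_s: 10.15
tool_pos: [614.8, -145.2, 175.3]
tool_rot: [0.714, 0.7, 0.001, 0.0]
wrist_force: [0.0, 0.6, 0.3]
width: 59.9
```

```bash
python3 - <<'E'
from h import *
go(619,-144,16,88.9)
d=viewer.snapshot("scene")
for o in finder.outline_of("casting1","scene"):
  for dim,z,p0 in(((144,54,50),8,(574,105,0)),((144,54,50),0,(619,-144,0))):
    ys,xs=np.where(o["region"]);q=back(d,(xs.mean(),ys.mean()),z+25)
    if np.hypot(*(q[:2]-p0[:2]))<60: print(q[:2],*fit(d,o["region"],dim,p0,z))
E
```

```text
t 10.15 pos [ 614.8 -145.2  175.3] w 59.9 F [0.  0.6 0.3] shift [0.0025 0.0078 0.3186] turn [ 0.0009 -0.0001  0.0002]
[572.12352832 104.25265852] [ 5.61230373e+02  1.03304920e+02 -7.25668474e-03] 0.8871902517591456
[ 623.63878588 -141.369471  ] [ 6.18386273e+02 -1.44747419e+02 -1.91362353e-02] 0.9372587122684286
```

{"fn": "arm_command", "kwargs": {
  "motion": [
    [60, 0.0015, 0.0078, 0.04, 0, 0, 0],
    [60, 0, 0, 0.09, 0, 0, 0],
    [60, 0, 0, 0.09, 0, 0, 0],
    [60, 0, 0, 0.06, 0, 0, 0],
    [60, 0, 0, 0.03, 0, 0, 0],
    [60, 0, 0, 0.008, 0, 0, 0],
    [60, 0, 0, 0, 0, 0, 0],
    [60, 0, 0, 0, 0, 0, 0]
  ]
}}

```text
time_s: 11.05
tool_pos: [620.3, -144.2, 17.6]
tool_rot: [0.713, 0.701, 0.001, 0.002]
wrist_force: [0.1, -0.7, 0.4]
width: 60.1
```

{"fn": "arm_command", "kwargs": {
  "motion": [
    [30, 0, 0, 0, 0, 0, 0],
    [30, 0, 0, 0, 0, 0, 0],
    [30, 0, 0, 0, 0, 0, 0],
    [30, 0, 0, 0, 0, 0, 0],
    [30, 0, 0, 0, 0, 0, 0],
    [30, 0, 0, 0, 0, 0, 0],
    [30, 0, 0, 0, 0, 0, 0]
  ]
}}

```text
time_s: 11.75
tool_pos: [618.8, -143.5, 15.7]
tool_rot: [0.713, 0.701, 0.0, -0.0]
wrist_force: [-0.8, 4.8, 6.1]
width: 35.4
```

{"fn": "arm_command", "kwargs": {
  "motion": [
    [30, 0, 0, -0.02, 0, 0, 0],
    [30, 0, 0, -0.04, 0, 0, 0],
    [30, 0, 0, -0.06, 0, 0, -0.011],
    [30, 0, 0, -0.08, 0, 0, 0],
    [30, 0, 0, -0.08, 0, 0, 0],
    [30, 0, 0, -0.04, 0, 0, 0],
    [30, 0, 0, 0, 0, 0, 0]
  ]
}}

```text
time_s: 12.45
tool_pos: [619.8, -145.2, 177.9]
tool_rot: [0.707, 0.707, 0.001, 0.003]
wrist_force: [1.2, 0.6, -7.1]
width: 34.9
```

```bash
python3 - <<'E'
from h import *
go(574,195,150,90)
E
```

```text
t 12.45 pos [ 619.8 -145.2  177.9] w 34.9 F [ 1.2  0.6 -7.1] shift [ 0.6806 -0.0919  0.0535] turn [ 0.003   0.0018 -0.0002]
```

{"fn": "arm_command", "kwargs": {
  "motion": [
    [30, 0.04, -0.006, 0, 0, 0, 0],
    [30, 0.07, -0.01, 0, 0, 0, 0],
    [30, 0.09, -0.012, 0, 0, 0, 0],
    [30, 0.09, -0.012, 0, 0, 0, 0],
    [30, 0.09, -0.012, 0, 0, 0, 0],
    [30, 0.09, -0.012, 0, 0, 0, 0],
    [30, 0.09, -0.012, 0, 0, 0, 0],
    [30, 0.07, -0.01, 0, 0, 0, 0]
  ]
}}

```text
time_s: 13.25
tool_pos: [572.1, 173.3, 170.5]
tool_rot: [0.707, 0.708, -0.003, -0.002]
wrist_force: [0.2, 0.7, -8.1]
width: 35.2
```

{"fn": "arm_command", "kwargs": {
  "motion": [
    [30, 0.05, -0.005, 0, 0, 0, 0],
    [30, 0, 0, 0, 0, 0, 0],
    [30, 0, 0, 0, 0, 0, 0],
    [30, 0, 0, 0, 0, 0, 0]
  ]
}}

```text
time_s: 13.65
tool_pos: [571.8, 195.0, 172.6]
tool_rot: [0.707, 0.707, -0.002, -0.001]
wrist_force: [0.7, -0.2, -8.0]
width: 35.0
```

```bash
python3 - <<'E'
from h import *
go(574,195,27,90)
E
```

```text
t 13.65 pos [571.8 195.  172.6] w 35.0 F [ 0.7 -0.2 -8. ] shift [0.0004 0.0056 0.2912] turn [-0.0024  0.001  -0.0003]
```

{"fn": "arm_command", "kwargs": {
  "motion": [
    [30, 0, 0.004, 0.03, 0, 0, 0],
    [30, 0, 0, 0.05, 0, 0, 0],
    [30, 0, 0, 0.05, 0, 0, 0],
    [30, 0, 0, 0.05, 0, 0, 0],
    [30, 0, 0, 0.04, 0, 0, 0],
    [30, 0, 0, 0.03, 0, 0, 0],
    [30, 0, 0, 0.02, 0, 0, 0],
    [30, 0, 0, 0.012, 0, 0, 0]
  ]
}}

```text
time_s: 14.45
tool_pos: [574.7, 195.5, 32.9]
tool_rot: [0.707, 0.707, -0.0, -0.0]
wrist_force: [0.4, 0.8, -7.8]
width: 35.3
```

{"fn": "arm_command", "kwargs": {
  "motion": [
    [30, 0, 0, 0.003, 0, 0, 0],
    [30, 0, 0, 0, 0, 0, 0],
    [30, 0, 0, 0, 0, 0, 0],
    [30, 0, 0, 0, 0, 0, 0]
  ]
}}

```text
time_s: 14.85
tool_pos: [575.8, 196.3, 33.7]
tool_rot: [0.707, 0.707, 0.001, 0.001]
wrist_force: [-0.7, 1.3, -8.4]
width: 35.1
```

{"fn": "arm_command", "kwargs": {
  "motion": [
    [30, 0, 0, 0.006, 0, 0, 0],
    [30, 0, 0, 0.005, 0, 0, 0],
    [30, 0, 0, 0.004, 0, 0, 0],
    [30, 0, 0, 0.003, 0, 0, 0],
    [30, 0, 0, 0.002, 0, 0, 0],
    [30, 0, 0, 0, 0, 0, 0],
    [30, 0, 0, 0, 0, 0, 0]
  ]
}}

```text
time_s: 15.55
tool_pos: [574.7, 196.0, 23.7]
tool_rot: [0.707, 0.707, -0.0, -0.0]
wrist_force: [-5.2, -1.0, -0.7]
width: 35.3
```

{"fn": "arm_command", "kwargs": {
  "motion": [
    [52, 0, 0, 0, 0, 0, 0],
    [52, 0, 0, 0, 0, 0, 0],
    [52, 0, 0, 0, 0, 0, 0],
    [52, 0, 0, -0.03, 0, 0, 0],
    [52, 0, 0, -0.07, 0, 0, 0],
    [52, 0, 0, -0.09, 0, 0, 0],
    [60, 0, 0, -0.06, 0, 0, 0],
    [66, 0, 0, -0.05, 0, 0, 0]
  ]
}}

```text
time_s: 16.35
tool_pos: [576.4, 196.4, 177.3]
tool_rot: [0.707, 0.707, 0.002, 0.001]
wrist_force: [0.4, 0.6, 0.9]
width: 62.7
```

{"fn": "arm_command", "kwargs": {
  "motion": [
    [66, -0.07, 0, 0, 0, 0, 0],
    [66, -0.09, 0, 0, 0, 0, 0],
    [66, -0.09, 0, 0, 0, 0, 0],
    [66, -0.09, 0, 0, 0, 0, 0],
    [66, -0.09, 0, 0, 0, 0, 0],
    [66, -0.09, 0, 0, 0, 0, 0],
    [66, -0.09, 0, 0, 0, 0, 0],
    [66, -0.06, 0, 0, 0, 0, 0]
  ]
}}

```text
time_s: 17.15
tool_pos: [575.3, -142.0, 174.5]
tool_rot: [0.708, 0.706, 0.0, 0.001]
wrist_force: [0.4, -0.0, -0.1]
width: 66.1
```

```bash
python3 - <<'E'
from h import *
d=viewer.snapshot("scene");go(619,-232,3,90-11.7)
for t in["cover1","gasket1"]: find(t,d,"scene")
d=viewer.snapshot("top");cv2.imwrite("pics/b.png",d["color"][:,:,::-1])
for t in["casting1"]: find(t,d,"top",8)
for t in["cover1","gasket1"]: find(t,d,"top",0)
E
```

```text
t 17.2 pos [ 575.2 -145.3  174.4] w 66.2 F [-0.2 -2.4  0.2] shift [-0.1716  0.0876  0.3437] turn [0.0017 0.0024 0.1274]
cover1 [616.946, -232.201, -0.198] iou 0.91 sc 0.93 [192.0, 194.0, 194.0]
cover1 [514.181, -312.342, 0.097] iou 0.57 sc 0.92 [188.0, 191.0, 191.0]
cover1 [438.585, -481.251, -0.581] iou 0.95 sc 0.69 [111.0, 48.0, 145.0]
gasket1 [460.986, -230.531, -0.792] iou 0.25 sc 0.73 [103.0, 70.0, 46.0]
gasket1 [475.422, -114.32, -1.189] iou 0.29 sc 0.64 [100.0, 69.5, 45.0]
casting1 [575.844, 194.613, 0.001] iou 0.96 sc 0.76 [76.0, 78.0, 76.0]
casting1 [574.5, 103.1, -0.018] iou 0.94 sc 0.71 [82.0, 83.0, 82.0]
cover1 [440.605, -318.467, 0.071] iou 0.92 sc 0.84 [160.0, 162.0, 164.0]
cover1 [576.896, -229.304, 1.58] iou 0.24 sc 0.76 [160.0, 162.0, 164.0]
cover1 [440.309, -482.471, -0.59] iou 0.95 sc 0.73 [107.0, 56.0, 131.0]
cover1 [206.708, -332.905, 0.806] iou 0.95 sc 0.63 [158.0, 113.0, 36.0]
gasket1 [414.49, -240.99, -0.278] iou 0.18 sc 0.45 [127.0, 101.0, 78.0]
gasket1 [462.308, 291.472, -1.195] iou 0.26 sc 0.26 [152.0, 154.0, 148.0]
```

View pics/b.png

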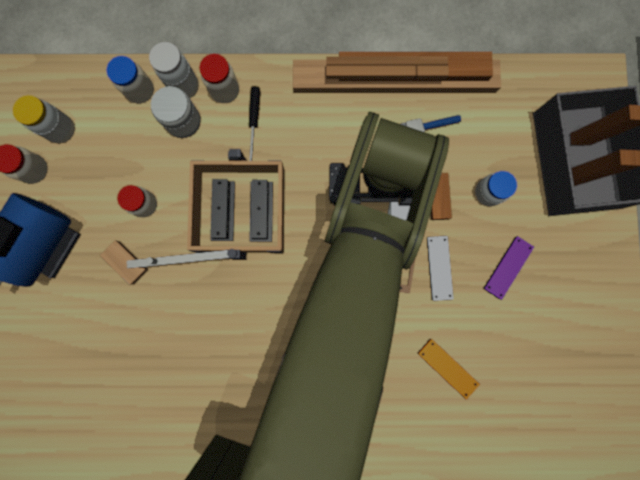

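{"fn": "arm_command", "kwargs": {
  "motion": [
    [66, -0.085, 0.044, 0, 0, 0, 0],
    [66, -0.086, 0.044, 0, 0, 0, 0],
    [66, 0, 0, 0.08, 0, 0, 0.0637],
    [66, 0, 0, 0.08, 0, 0, 0.0637],
    [66, 0, 0, 0.06, 0, 0, 0],
    [66, 0, 0, 0.04, 0, 0, 0],
    [66, 0, 0, 0, 0, 0, 0],
    [66, 0, 0, 0, 0, 0, 0]
  ],
  "grip_force": 40
}}

```text
time_s: 18.3
tool_pos: [619.4, -223.5, 43.0]
tool_rot: [0.774, 0.634, 0.0, -0.0]
wrist_force: [-0.1, -0.2, 0.3]
width: 65.8
```

```bash
python3 - <<'E'
from h import *
go(618,-232,4,90-11.5)
E
```

```text
t 18.3 pos [ 619.4 -223.5   43. ] w 65.8 F [-0.1 -0.2  0.3] shift [-0.0172  0.0006  0.078 ] turn [-0.     -0.      0.0013]
```

{"fn": "arm_command", "kwargs": {
  "motion": [
    [66, -0.0165, 0, 0.04, 0, 0, 0],
    [66, 0, 0, 0.03, 0, 0, 0],
    [66, 0, 0, 0.009, 0, 0, 0],
    [66, 0, 0, 0, 0, 0, 0],
    [66, 0, 0, 0, 0, 0, 0],
    [66, 0, 0, 0, 0, 0, 0]
  ]
}}

```text
time_s: 18.9
tool_pos: [618.1, -232.7, 4.2]
tool_rot: [0.774, 0.633, 0.0, 0.001]
wrist_force: [-0.1, 0.5, 0.3]
width: 65.8
```

{"fn": "arm_command", "kwargs": {
  "motion": [
    [40, 0, 0, 0, 0, 0, 0],
    [40, 0, 0, 0, 0, 0, 0],
    [40, 0, 0, 0, 0, 0, 0],
    [40, 0, 0, 0, 0, 0, 0],
    [40, 0, 0, 0, 0, 0, 0],
    [40, 0, 0, 0, 0, 0, 0],
    [40, 0, 0, 0, 0, 0, 0]
  ]
}}

```text
time_s: 19.6
tool_pos: [617.3, -232.6, 3.0]
tool_rot: [0.774, 0.633, -0.0, -0.0]
wrist_force: [0.1, -0.0, 0.0]
width: 39.9
```

{"fn": "arm_command", "kwargs": {
  "motion": [
    [40, 0, 0, -0.02, 0, 0, 0],
    [40, 0, 0, -0.04, 0, 0, 0],
    [40, 0, 0, -0.08, 0, 0, -0.0637],
    [40, 0, 0, -0.09, 0, 0, -0.0637],
    [40, 0, 0, -0.09, 0, 0, 0],
    [40, 0, 0, -0.03, 0, 0, 0],
    [40, 0, 0, 0, 0, 0, 0],
    [40, 0, 0, 0, 0, 0, 0]
  ]
}}

```text
time_s: 20.4
tool_pos: [616.7, -232.2, 176.9]
tool_rot: [0.707, 0.707, -0.0, -0.001]
wrist_force: [-0.9, 0.1, -0.7]
width: 39.9
```

```bash
python3 - <<'E'
from h import *
go(574.5,103.5,120,90)
E
```

```text
t 20.4 pos [ 616.7 -232.2  176.9] w 39.9 F [-0.9  0.1 -0.7] shift [ 0.6714 -0.0843  0.1143] turn [-0.0008 -0.0004 -0.    ]
```

The fingers closed right through to 40 mm, so they hold nothing. Looking again.

```bash
python3 - <<'E'
from h import *
d=viewer.snapshot("scene");c=d["color"][180:340,140:380,::-1];cv2.imwrite("pics/c.png",cv2.resize(c,None,fx=3,fy=3,interpolation=2))
for t in["cover1"]: find(t,d,"scene")
E
```

```text
cover1 [230.826, -306.355, 0.789] iou 0.55 sc 0.81 [208.0, 111.0, 16.0]
cover1 [435.017, -320.222, 0.031] iou 0.16 sc 0.8 [194.0, 197.0, 195.0]
cover1 [503.898, -541.449, -0.86] iou 0.45 sc 0.73 [114.0, 49.0, 148.0]
cover1 [617.707, -232.655, -0.184] iou 0.95 sc 0.6 [107.0, 108.0, 108.0]
cover1 [389.066, 272.11, -1.251] iou 0.32 sc 0.58 [180.0, 177.0, 170.0]
cover1 [802.333, 126.561, 0.101] iou 0.36 sc 0.46 [26.0, 25.0, 26.0]
```

View pics/c.png

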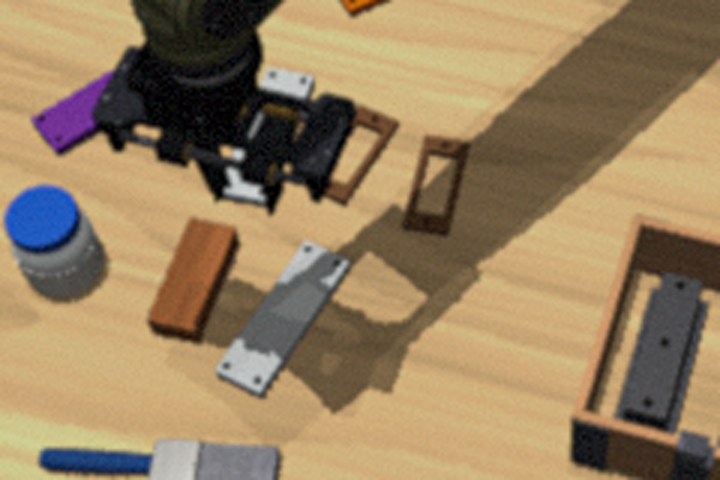

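The cover hasn't moved, at (618,-232). The tips may be set back relative to the reported opening, so I'll retry lower and close fully.

{"fn": "arm_command", "kwargs": {
  "motion": [
    [66, 0, 0.002, 0.08, 0, 0, 0.0637],
    [66, 0, 0, 0.09, 0, 0, 0.0637],
    [66, 0, 0, 0.09, 0, 0, 0],
    [66, 0, 0, 0.05, 0, 0, 0],
    [66, 0, 0, 0.03, 0, 0, 0],
    [66, 0, 0, 0.009, 0, 0, 0],
    [66, 0, 0, 0, 0, 0, 0],
    [66, 0, 0, 0, 0, 0, 0]
  ]
}}

```text
time_s: 21.3
tool_pos: [619.6, -233.2, 5.4]
tool_rot: [0.774, 0.633, 0.001, 0.001]
wrist_force: [-0.0, -0.3, 0.8]
width: 66.0
```

```bash
python3 - <<'E'
from h import *
go(618,-232.5,2,90-11.3)
d=viewer.snapshot("scene");c=d["color"][200:320,190:310,::-1];cv2.imwrite("pics/d.png",cv2.resize(c,None,fx=5,fy=5,interpolation=2))
E
```

```text
t 21.3 pos [ 619.6 -233.2    5.4] w 66.0 F [-0.  -0.3  0.8] shift [ 0.0007 -0.0035  0.0067] turn [ 0.0018  0.0004 -0.0019]
```

View pics/d.png

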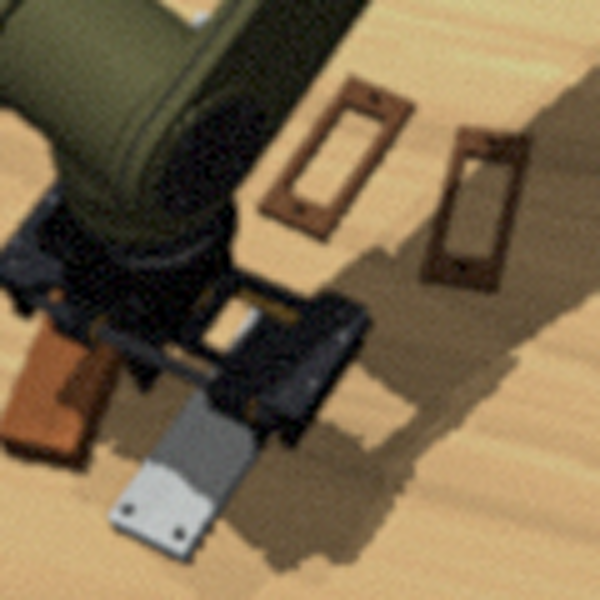

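{"fn": "arm_command", "kwargs": {
  "motion": [
    [66, 0, 0, 0.002, 0, 0, 0],
    [66, 0, 0, 0, 0, 0, 0],
    [20, 0, 0, 0, 0, 0, 0],
    [20, 0, 0, 0, 0, 0, 0],
    [20, 0, 0, 0, 0, 0, 0],
    [20, 0, 0, 0, 0, 0, 0],
    [20, 0, 0, 0, 0, 0, 0]
  ]
}}

```text
time_s: 22.05
tool_pos: [618.3, -232.5, 2.5]
tool_rot: [0.774, 0.633, -0.0, -0.0]
wrist_force: [0.2, -0.6, -0.2]
width: 31.6
```

{"fn": "arm_command", "kwargs": {
  "motion": [
    [20, 0, 0, 0, 0, 0, 0],
    [20, 0, 0, 0, 0, 0, 0]
  ]
}}

```text
time_s: 22.25
tool_pos: [618.3, -232.6, 2.5]
tool_rot: [0.774, 0.633, -0.0, -0.0]
wrist_force: [-0.2, -0.2, -0.4]
width: 20.8
```

```bash
python3 - <<'E'
from h import *
print({k:getattr(r,k) for k in dir(r) if not k.startswith("_")})
print(readout.observe()["width"])
E
```

```text
{'Unreachable': <class 'plant.Unreachable'>, 'hold_point_z': 18.8}
20.817423455647948
```

{"fn": "arm_command", "kwargs": {
  "motion": [
    [20, 0, 0, -0.03, 0, 0, 0],
    [20, 0, 0, -0.08, 0, 0, 0],
    [20, 0, 0, 0, 0, 0, 0],
    [20, 0, 0, 0, 0, 0, 0]
  ]
}}

```text
time_s: 22.65
tool_pos: [619.9, -233.3, 60.6]
tool_rot: [0.774, 0.633, 0.001, 0.002]
wrist_force: [-0.3, 0.5, -0.0]
width: 20.0
```

```bash
python3 - <<'E'
from h import *
for cam in("scene",):
    d=viewer.snapshot(cam);s=readout.observe();print(s["tool_pos"],s["width"])
    u=proj(d,[s["tool_pos"],[618,-232,14]]);print(u)
    c=d["color"][200:320,180:320,::-1].copy();c=cv2.resize(c,None,fx=5,fy=5,interpolation=2)
    p=((u[0]-[180,200]+.5)*5).astype(int);cv2.circle(c,tuple(int(v) for v in p),5,(0,0,255),1);cv2.imwrite("pics/e.png",c)
find("cover1",d,"scene")
E
```

```text
[ 618.75783408 -232.72214061   58.72333281] 20.018127018722748
[[231.19396617 275.88335955]
 [233.8779377  283.79459232]]
cover1 [620.653, -232.568, -0.215] iou 0.74 sc 0.92 [97.0, 99.0, 98.0]
cover1 [460.256, -495.077, -0.59] iou 0.64 sc 0.69 [113.0, 49.0, 148.0]
cover1 [421.434, -150.63, 0.208] iou 0.39 sc 0.39 [63.0, 45.0, 29.0]
```

View pics/e.png

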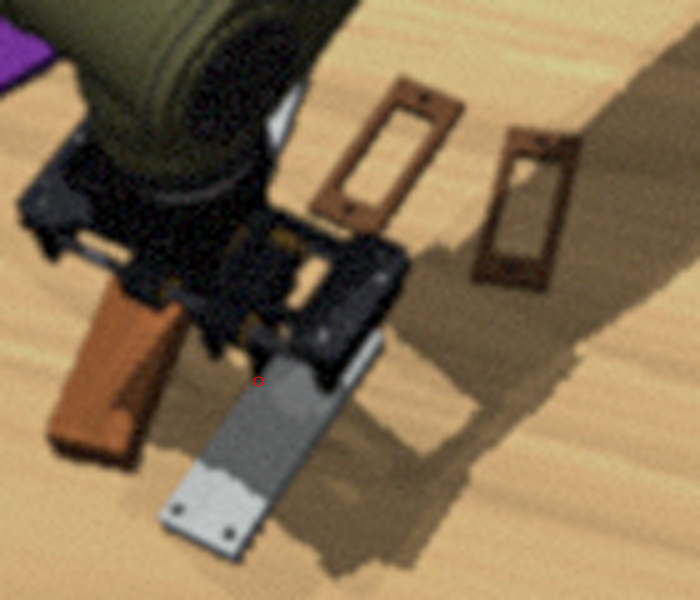

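The fingers closed freely at TCP z=2.5, so the tips may really sit higher than reported. I'll probe down gently onto the plate with the fingers nearly closed.

{"fn": "arm_command", "kwargs": {
  "motion": [
    [20, 0, 0, 0.06, 0, 0, 0],
    [20, 0, 0, 0.04, 0, 0, 0],
    [20, 0, 0, 0.006, 0, 0, 0],
    [20, 0, 0, 0, 0, 0, 0],
    [20, 0, 0, 0, 0, 0, 0],
    [20, 0, 0, 0, 0, 0, 0]
  ],
  "grip_force": 40
}}

```text
time_s: 23.35
tool_pos: [619.4, -233.0, 6.1]
tool_rot: [0.774, 0.633, 0.0, 0.001]
wrist_force: [0.1, -0.4, -1.1]
width: 20.4
```

{"fn": "arm_command", "kwargs": {
  "motion": [
    [20, 0, 0, 0.002, 0, 0, 0],
    [20, 0, 0, 0.002, 0, 0, 0],
    [20, 0, 0, 0.002, 0, 0, 0],
    [20, 0, 0, 0, 0, 0, 0],
    [20, 0, 0, 0, 0, 0, 0]
  ]
}}

```text
time_s: 23.85
tool_pos: [618.3, -232.5, 1.5]
tool_rot: [0.774, 0.633, -0.0, -0.0]
wrist_force: [0.1, -0.1, -1.7]
width: 20.3
```

{"fn": "arm_command", "kwargs": {
  "motion": [
    [20, 0, 0, 0.003, 0, 0, 0],
    [20, 0, 0, 0.003, 0, 0, 0],
    [20, 0, 0, 0, 0, 0, 0],
    [20, 0, 0, 0, 0, 0, 0]
  ]
}}

```text
time_s: 24.25
tool_pos: [618.2, -232.5, -1.6]
tool_rot: [0.774, 0.633, -0.0, -0.0]
wrist_force: [0.5, 0.1, -0.8]
width: 20.0
```

{"fn": "arm_command", "kwargs": {
  "motion": [
    [20, 0, 0, 0.003, 0, 0, 0],
    [20, 0, 0, 0.003, 0, 0, 0],
    [20, 0, 0, 0, 0, 0, 0],
    [20, 0, 0, 0, 0, 0, 0]
  ]
}}

```text
time_s: 24.65
tool_pos: [618.2, -232.5, -4.6]
tool_rot: [0.774, 0.633, -0.0, -0.0]
wrist_force: [-0.4, 0.2, 0.1]
width: 20.2
```

{"fn": "arm_command", "kwargs": {
  "motion": [
    [20, 0, 0, 0.003, 0, 0, 0],
    [20, 0, 0, 0.002, 0, 0, 0],
    [20, 0, 0, 0, 0, 0, 0],
    [20, 0, 0, 0, 0, 0, 0]
  ]
}}

```text
time_s: 25.05
tool_pos: [618.3, -232.6, -7.0]
tool_rot: [0.774, 0.633, -0.0, -0.0]
wrist_force: [0.3, 0.0, -0.5]
width: 19.9
```

{"fn": "arm_command", "kwargs": {
  "motion": [
    [20, 0, 0, 0.002, 0, 0, 0],
    [20, 0, 0, 0.002, 0, 0, 0],
    [20, 0, 0, 0, 0, 0, 0],
    [20, 0, 0, 0, 0, 0, 0]
  ]
}}

```text
time_s: 25.45
tool_pos: [618.3, -232.5, -9.0]
tool_rot: [0.774, 0.633, -0.0, -0.0]
wrist_force: [0.3, 0.2, -0.2]
width: 20.2
```

{"fn": "arm_command", "kwargs": {
  "motion": [
    [20, 0, 0, 0.002, 0, 0, 0],
    [20, 0, 0, 0.002, 0, 0, 0],
    [20, 0, 0, 0, 0, 0, 0],
    [20, 0, 0, 0, 0, 0, 0]
  ]
}}

```text
time_s: 25.85
tool_pos: [618.3, -232.5, -11.0]
tool_rot: [0.774, 0.633, -0.0, -0.0]
wrist_force: [0.0, 0.3, 0.1]
width: 20.0
```

{"fn": "arm_command", "kwargs": {
  "motion": [
    [20, 0, 0, 0.002, 0, 0, 0],
    [20, 0, 0, 0.002, 0, 0, 0],
    [20, 0, 0, 0, 0, 0, 0],
    [20, 0, 0, 0, 0, 0, 0]
  ]
}}

```text
time_s: 26.25
tool_pos: [618.3, -232.5, -13.0]
tool_rot: [0.774, 0.633, -0.0, -0.0]
wrist_force: [0.2, 0.5, 0.9]
width: 20.1
```

```bash
python3 - <<'E'
from h import *
d=viewer.snapshot("scene");s=readout.observe();print(s["tool_pos"],s["width"],s["wrist_force"])
c=d["color"][220:310,190:300,::-1].copy();cv2.imwrite("pics/f.png",cv2.resize(c,None,fx=6,fy=6,interpolation=2))
E
```

```text
[ 618.33326754 -232.55289914  -12.95887438] 19.94020601793629 [-0.3843846  -0.05261244  0.17135679]
```

View pics/f.png

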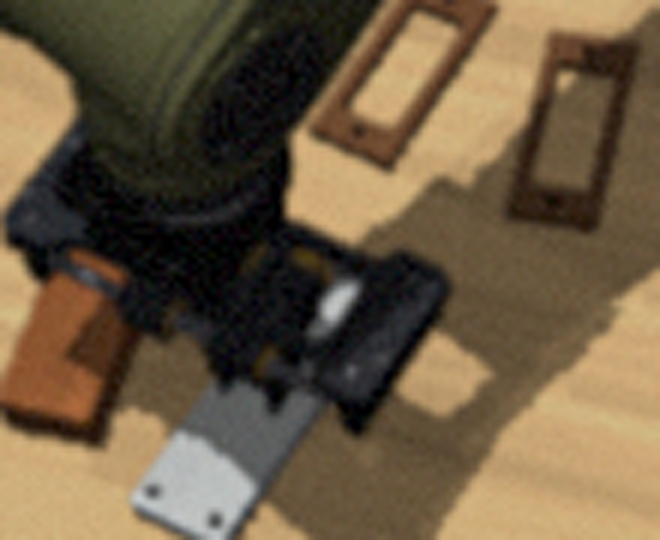

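The fingertips still show just above the plate, so there's a real height bias. Continuing the gentle probe.

{"fn": "arm_command", "kwargs": {
  "motion": [
    [20, 0, 0, 0.002, 0, 0, 0],
    [20, 0, 0, 0.002, 0, 0, 0],
    [20, 0, 0, 0, 0, 0, 0],
    [20, 0, 0, 0, 0, 0, 0]
  ]
}}

```text
time_s: 26.7
tool_pos: [618.4, -232.6, -14.8]
tool_rot: [0.774, 0.633, 0.0, 0.0]
wrist_force: [-0.4, 0.1, 1.2]
width: 20.1
```

{"fn": "arm_command", "kwargs": {
  "motion": [
    [20, 0, 0, 0.002, 0, 0, 0],
    [20, 0, 0, 0.002, 0, 0, 0],
    [20, 0, 0, 0, 0, 0, 0],
    [20, 0, 0, 0, 0, 0, 0]
  ]
}}

```text
time_s: 27.1
tool_pos: [618.5, -232.6, -14.8]
tool_rot: [0.774, 0.633, -0.0, -0.0]
wrist_force: [-5.2, 2.1, 9.9]
width: 20.0
```

```bash
python3 - <<'E'
from h import *
s=readout.observe();print(s["tau"],s["q"])
E
```

```text
[-1.50511069e-01 -4.02536094e+01 -2.89428127e+01  4.82231713e-03
 -1.53731849e+00 -2.56636151e-03] [-4.40922517e-01  3.36424069e-01  1.75897285e+00 -1.67134683e-04
  1.04664120e+00 -1.81161102e+00]
```

Contact came at a reported z of -14.8 on a plate top at 14, so true TCP z ≈ reported + 29. I'll open and grasp at the corrected height, reported about -25.

{"fn": "arm_command", "kwargs": {
  "motion": [
    [66, 0, 0, -0.04, 0, 0, 0],
    [66, 0, 0, 0, 0, 0, 0],
    [66, 0, 0, 0, 0, 0, 0],
    [66, 0, 0, 0, 0, 0, 0],
    [66, 0, 0, 0.03, 0, 0, 0],
    [66, 0, 0, 0.02, 0, 0, 0],
    [66, 0, 0, 0.004, 0, 0, 0],
    [66, 0, 0, 0, 0, 0, 0]
  ]
}}

```text
time_s: 27.9
tool_pos: [617.2, -232.0, -25.8]
tool_rot: [0.774, 0.633, -0.001, -0.001]
wrist_force: [-0.2, 0.7, 0.0]
width: 65.8
```

{"fn": "arm_command", "kwargs": {
  "motion": [
    [66, 0, 0, 0, 0, 0, 0],
    [66, 0, 0, 0.002, 0, 0, 0],
    [30, 0, 0, 0, 0, 0, 0],
    [30, 0, 0, 0, 0, 0, 0],
    [30, 0, 0, 0, 0, 0, 0],
    [30, 0, 0, 0, 0, 0, 0],
    [30, 0, 0, 0, 0, 0, 0],
    [30, 0, 0, 0, 0, 0, 0]
  ]
}}

```text
time_s: 28.7
tool_pos: [618.6, -232.4, -24.6]
tool_rot: [0.774, 0.633, 0.0, 0.0]
wrist_force: [0.1, 2.0, 2.1]
width: 47.7
```

Gripped at 47.7 mm. Lift.

{"fn": "arm_command", "kwargs": {
  "motion": [
    [30, 0, 0, -0.02, 0, 0, 0],
    [30, 0, 0, -0.05, 0, 0, 0],
    [30, 0, 0, -0.08, 0, 0, -0.0637],
    [30, 0, 0, -0.08, 0, 0, -0.0637],
    [30, 0, 0, -0.06, 0, 0, 0],
    [30, 0, 0, 0, 0, 0, 0],
    [30, 0, 0, 0, 0, 0, 0],
    [30, 0, 0, 0, 0, 0, 0]
  ]
}}

```text
time_s: 29.5
tool_pos: [616.6, -231.9, 117.1]
tool_rot: [0.707, 0.707, -0.001, -0.002]
wrist_force: [0.1, -0.1, -3.0]
width: 47.3
```

```bash
python3 - <<'E'
from h import *
go(574.5,103.5,120,90)
E
```

```text
t 29.5 pos [ 616.6 -231.9  117.1] w 47.3 F [ 0.1 -0.1 -3. ] shift [ 0.6708 -0.0843 -0.0041] turn [-0.0027 -0.0012 -0.0001]
```

{"fn": "arm_command", "kwargs": {
  "motion": [
    [30, 0.05, -0.006, 0, 0, 0, 0],
    [30, 0.08, -0.01, 0, 0, 0, 0],
    [30, 0.09, -0.011, 0, 0, 0, 0],
    [30, 0.09, -0.011, 0, 0, 0, 0],
    [30, 0.09, -0.011, 0, 0, 0, 0],
    [30, 0.09, -0.011, 0, 0, 0, 0],
    [30, 0.08, -0.01, 0, 0, 0, 0],
    [30, 0.06, -0.008, 0, 0, 0, 0]
  ]
}}

```text
time_s: 30.3
tool_pos: [576.9, 84.6, 117.0]
tool_rot: [0.707, 0.708, -0.002, -0.002]
wrist_force: [-0.2, 0.4, -1.6]
width: 47.7
```

{"fn": "arm_command", "kwargs": {
  "motion": [
    [30, 0.038, -0.005, 0, 0, 0, 0],
    [30, 0, 0, 0, 0, 0, 0],
    [30, 0, 0, 0, 0, 0, 0],
    [30, 0, 0, 0, 0, 0, 0],
    [30, 0, 0, 0, 0, 0, 0],
    [30, 0, 0, 0, 0, 0, 0]
  ]
}}

```text
time_s: 30.9
tool_pos: [577.0, 100.5, 119.9]
tool_rot: [0.708, 0.707, -0.0, -0.0]
wrist_force: [0.2, 0.0, -2.0]
width: 47.6
```

```bash
python3 - <<'E'
from h import *
go(574.5,103.5,38,90)
E
```

```text
t 30.9 pos [577.  100.5 119.9] w 47.6 F [ 0.2  0.  -2. ] shift [ 0.0059 -0.0049  0.1637] turn [-0.0001  0.0001 -0.0008]
```

{"fn": "arm_command", "kwargs": {
  "motion": [
    [30, 0.006, -0.005, 0.03, 0, 0, 0],
    [30, 0, 0, 0.05, 0, 0, 0],
    [30, 0, 0, 0.04, 0, 0, 0],
    [30, 0, 0, 0.025, 0, 0, 0],
    [30, 0, 0, 0.01, 0, 0, 0],
    [30, 0, 0, 0.006, 0, 0, 0],
    [30, 0, 0, 0, 0, 0, 0],
    [30, 0, 0, 0, 0, 0, 0]
  ]
}}

```text
time_s: 31.7
tool_pos: [575.2, 104.5, 40.6]
tool_rot: [0.707, 0.707, 0.001, 0.001]
wrist_force: [-0.1, 0.2, -1.8]
width: 47.7
```

{"fn": "arm_command", "kwargs": {
  "motion": [
    [30, 0, 0, 0.002, 0, 0, 0],
    [30, 0, 0, 0.002, 0, 0, 0],
    [30, 0, 0, 0.002, 0, 0, 0],
    [30, 0, 0, 0, 0, 0, 0],
    [30, 0, 0, 0, 0, 0, 0]
  ]
}}

```text
time_s: 32.2
tool_pos: [574.3, 104.4, 36.5]
tool_rot: [0.707, 0.707, -0.0, -0.0]
wrist_force: [0.2, 0.2, -1.1]
width: 47.5
```

{"fn": "arm_command", "kwargs": {
  "motion": [
    [30, 0, 0, 0.003, 0, 0, 0],
    [30, 0, 0, 0.003, 0, 0, 0],
    [30, 0, 0, 0, 0, 0, 0],
    [30, 0, 0, 0, 0, 0, 0]
  ]
}}

```text
time_s: 32.6
tool_pos: [574.3, 104.4, 33.4]
tool_rot: [0.707, 0.707, -0.0, -0.0]
wrist_force: [0.3, -0.0, -2.9]
width: 47.5
```

{"fn": "arm_command", "kwargs": {
  "motion": [
    [30, 0, 0, 0.002, 0, 0, 0],
    [30, 0, 0, 0.002, 0, 0, 0],
    [30, 0, 0, 0, 0, 0, 0],
    [30, 0, 0, 0, 0, 0, 0]
  ]
}}

```text
time_s: 33.0
tool_pos: [574.3, 104.4, 33.4]
tool_rot: [0.707, 0.707, -0.0, -0.0]
wrist_force: [-6.4, -1.1, 8.8]
width: 47.5
```

{"fn": "arm_command", "kwargs": {
  "motion": [
    [57, 0, 0, 0, 0, 0, 0],
    [57, 0, 0, 0, 0, 0, 0],
    [57, 0, 0, 0, 0, 0, 0],
    [57, 0, 0, -0.02, 0, 0, 0],
    [57, 0, 0, -0.06, 0, 0, 0],
    [57, 0, 0, -0.08, 0, 0, 0],
    [66, 0, 0, -0.02, 0, 0, 0],
    [66, -0.06, -0.019, 0, 0, 0, 0]
  ]
}}

```text
time_s: 33.8
tool_pos: [567.7, 76.1, 125.5]
tool_rot: [0.706, 0.708, 0.003, 0.002]
wrist_force: [0.1, -1.1, -0.4]
width: 64.8
```

{"fn": "arm_command", "kwargs": {
  "motion": [
    [66, -0.092, -0.029, 0, 0, 0, 0],
    [66, -0.092, -0.029, 0, 0, 0, 0],
    [66, -0.092, -0.029, 0, 0, 0, 0],
    [66, -0.092, -0.029, 0, 0, 0, 0],
    [66, -0.092, -0.029, 0, 0, 0, 0],
    [66, -0.092, -0.029, 0, 0, 0, 0],
    [66, -0.092, -0.029, 0, 0, 0, 0],
    [66, -0.092, -0.029, 0, 0, 0, 0]
  ]
}}

```text
time_s: 34.6
tool_pos: [447.9, -295.3, 121.6]
tool_rot: [0.707, 0.707, 0.0, 0.0]
wrist_force: [-0.1, -0.2, 0.0]
width: 66.0
```

{"fn": "arm_command", "kwargs": {
  "motion": [
    [66, -0.05, -0.017, 0, 0, 0, -0.046],
    [66, 0, 0, 0, 0, 0, 0],
    [66, 0, 0, 0, 0, 0, 0],
    [66, 0, 0, 0, 0, 0, 0]
  ]
}}

```text
time_s: 35.0
tool_pos: [440.5, -317.5, 121.3]
tool_rot: [0.681, 0.732, 0.0, -0.0]
wrist_force: [0.5, 0.8, 0.0]
width: 65.9
```

```bash
python3 - <<'E'
from h import *
d=viewer.snapshot("top");go(440.5,-318.4,-25,94.1)
find("cover1",d,"top",0);find("cover1",d,"top",58);find("gasket1",d)
d=viewer.snapshot("scene");find("cover1",d,"scene",0)
E
```

```text
t 35.05 pos [ 440.7 -317.4  121.4] w 66.0 F [-0.2 -0.5  0.1] shift [-0.0021 -0.0005  0.2927] turn [-0.0001 -0.0003  0.0012]
cover1 [565.857, -323.989, -0.143] iou 0.38 sc 0.76 [145.0, 143.0, 140.0]
cover1 [392.666, -451.048, 1.544] iou 0.28 sc 0.69 [106.0, 57.0, 131.0]
cover1 [581.946, 110.279, -0.002] iou 0.93 sc 0.58 [159.0, 162.0, 163.0]
cover1 [561.97, -303.092, -0.025] iou 0.37 sc 0.76 [145.0, 143.0, 140.0]
cover1 [389.38, -423.793, 1.551] iou 0.26 sc 0.69 [106.0, 57.0, 131.0]
cover1 [575.166, 102.306, -0.003] iou 0.93 sc 0.58 [159.0, 162.0, 163.0]
gasket1 [435.965, -234.252, -0.167] iou 0.95 sc 0.9 [86.0, 72.0, 49.0]
gasket1 [445.685, -146.106, 0.123] iou 0.95 sc 0.74 [133.0, 111.0, 83.0]
gasket1 [585.268, 110.79, -0.008] iou 0.57 sc 0.48 [159.0, 161.0, 163.0]
cover1 [543.636, 99.832, -0.005] iou 0.95 sc 0.93 [189.0, 192.0, 191.0]
cover1 [438.334, -318.778, 0.074] iou 0.94 sc 0.85 [95.5, 97.0, 96.5]
cover1 [440.268, -482.063, -0.601] iou 0.95 sc 0.81 [107.0, 46.0, 140.0]
cover1 [602.291, -466.556, 0.947] iou 0.61 sc 0.36 [69.0, 84.0, 115.0]
cover1 [388.282, 279.87, -1.212] iou 0.29 sc 0.29 [171.0, 168.0, 163.0]
```

{"fn": "arm_command", "kwargs": {
  "motion": [
    [66, -0.002, 0, 0.05, 0, 0, 0],
    [66, 0, 0, 0.08, 0, 0, 0],
    [66, 0, 0, 0.08, 0, 0, 0],
    [66, 0, 0, 0.05, 0, 0, 0],
    [66, 0, 0, 0.025, 0, 0, 0],
    [66, 0, 0, 0.006, 0, 0, 0],
    [66, 0, 0, 0, 0, 0, 0],
    [66, 0, 0, 0, 0, 0, 0]
  ]
}}

```text
time_s: 36.1
tool_pos: [441.7, -320.6, -22.1]
tool_rot: [0.681, 0.732, 0.0, 0.002]
wrist_force: [-0.5, 0.1, 0.5]
width: 65.6
```

{"fn": "arm_command", "kwargs": {
  "motion": [
    [66, 0, 0, 0, 0, 0, 0],
    [30, 0, 0, 0, 0, 0, 0],
    [30, 0, 0, 0, 0, 0, 0],
    [30, 0, 0, 0, 0, 0, 0],
    [30, 0, 0, 0, 0, 0, 0],
    [30, 0, 0, 0, 0, 0, 0],
    [30, 0, 0, 0, 0, 0, 0],
    [30, 0, 0, 0, 0, 0, 0]
  ]
}}

```text
time_s: 36.9
tool_pos: [440.5, -319.1, -23.6]
tool_rot: [0.681, 0.732, 0.0, -0.0]
wrist_force: [-1.2, 4.4, 6.0]
width: 47.6
```

{"fn": "arm_command", "kwargs": {
  "motion": [
    [30, 0, 0, -0.02, 0, 0, 0],
    [30, 0, 0, -0.05, 0, 0, 0],
    [30, 0, 0, -0.08, 0, 0, 0.0455],
    [30, 0, 0, -0.08, 0, 0, 0],
    [30, 0, 0, -0.06, 0, 0, 0],
    [30, 0, 0, 0, 0, 0, 0],
    [30, 0.04, 0.0105, 0, 0, 0, 0],
    [30, 0.07, 0.0183, 0, 0, 0, 0]
  ]
}}

```text
time_s: 37.7
tool_pos: [453.7, -265.0, 119.4]
tool_rot: [0.708, 0.706, -0.001, -0.001]
wrist_force: [1.1, 0.7, -2.6]
width: 47.7
```

{"fn": "arm_command", "kwargs": {
  "motion": [
    [30, 0.09, 0.0235, 0, 0, 0, 0],
    [30, 0.09, 0.0235, 0, 0, 0, 0],
    [30, 0.09, 0.0235, 0, 0, 0, 0],
    [30, 0.09, 0.0235, 0, 0, 0, 0],
    [30, 0.09, 0.0235, 0, 0, 0, 0],
    [30, 0.09, 0.0235, 0, 0, 0, 0],
    [30, 0.09, 0.0235, 0, 0, 0, 0],
    [30, 0.09, 0.0235, 0, 0, 0, 0]
  ]
}}

```text
time_s: 38.5
tool_pos: [547.5, 97.1, 118.7]
tool_rot: [0.707, 0.707, -0.001, -0.001]
wrist_force: [1.1, -0.5, -2.2]
width: 47.6
```

{"fn": "arm_command", "kwargs": {
  "motion": [
    [30, 0.09, 0.0235, 0, 0, 0, 0],
    [30, 0.07, 0.018, 0, 0, 0, 0],
    [30, 0.03, 0.008, 0, 0, 0, 0],
    [30, 0, 0, 0, 0, 0, 0],
    [30, 0, 0, 0, 0, 0, 0],
    [30, 0, 0, 0, 0, 0, 0],
    [30, 0, 0, 0, 0, 0, 0]
  ]
}}

```text
time_s: 39.2
tool_pos: [573.0, 189.1, 120.8]
tool_rot: [0.707, 0.707, -0.0, 0.0]
wrist_force: [-0.2, -0.7, -2.9]
width: 47.5
```

```bash
python3 - <<'E'
from h import *
go(575,195,39,90)
E
```

```text
t 39.2 pos [573.  189.1 120.8] w 47.5 F [-0.2 -0.7 -2.9] shift [0.0118 0.0041 0.1636] turn [-0.0002  0.0002 -0.0006]
```

{"fn": "arm_command", "kwargs": {
  "motion": [
    [30, 0.0118, 0.004, 0.03, 0, 0, 0],
    [30, 0, 0, 0.05, 0, 0, 0],
    [30, 0, 0, 0.04, 0, 0, 0],
    [30, 0, 0, 0.025, 0, 0, 0],
    [30, 0, 0, 0.012, 0, 0, 0],
    [30, 0, 0, 0.006, 0, 0, 0],
    [30, 0, 0, 0, 0, 0, 0],
    [30, 0, 0, 0, 0, 0, 0]
  ]
}}

```text
time_s: 40.0
tool_pos: [576.0, 196.7, 40.7]
tool_rot: [0.707, 0.707, 0.001, 0.001]
wrist_force: [0.2, 0.0, -2.1]
width: 47.6
```

{"fn": "arm_command", "kwargs": {
  "motion": [
    [30, 0, 0, 0.002, 0, 0, 0],
    [30, 0, 0, 0.002, 0, 0, 0],
    [30, 0, 0, 0.002, 0, 0, 0],
    [30, 0, 0, 0, 0, 0, 0],
    [30, 0, 0, 0, 0, 0, 0]
  ]
}}

```text
time_s: 40.5
tool_pos: [575.1, 196.5, 36.5]
tool_rot: [0.707, 0.707, -0.0, -0.0]
wrist_force: [0.3, -0.6, -2.3]
width: 47.6
```

{"fn": "arm_command", "kwargs": {
  "motion": [
    [30, 0, 0, 0.002, 0, 0, 0],
    [30, 0, 0, 0.002, 0, 0, 0],
    [30, 0, 0, 0.0015, 0, 0, 0],
    [30, 0, 0, 0, 0, 0, 0],
    [30, 0, 0, 0, 0, 0, 0]
  ]
}}

```text
time_s: 41.0
tool_pos: [575.2, 196.5, 34.4]
tool_rot: [0.707, 0.707, 0.0, 0.0]
wrist_force: [-2.8, -0.3, 3.6]
width: 47.9
```

{"fn": "arm_command", "kwargs": {
  "motion": [
    [57, 0, 0, 0, 0, 0, 0],
    [57, 0, 0, 0, 0, 0, 0],
    [57, 0, 0, 0, 0, 0, 0],
    [57, 0, 0, -0.02, 0, 0, 0],
    [57, 0, 0, -0.06, 0, 0, 0],
    [57, 0, 0, -0.08, 0, 0, 0],
    [62, 0, 0, -0.02, 0, 0, 0],
    [62, -0.06, -0.022, 0, 0, 0, 0]
  ]
}}

```text
time_s: 41.8
tool_pos: [567.1, 168.6, 128.0]
tool_rot: [0.706, 0.708, 0.004, 0.002]
wrist_force: [-0.2, -0.4, 0.2]
width: 61.7
```

{"fn": "arm_command", "kwargs": {
  "motion": [
    [62, -0.09, -0.034, 0, 0, 0, 0],
    [62, -0.09, -0.034, 0, 0, 0, 0],
    [62, -0.09, -0.034, 0, 0, 0, 0],
    [62, -0.09, -0.034, 0, 0, 0, 0],
    [62, -0.09, -0.034, 0, 0, 0, 0],
    [62, -0.09, -0.034, 0, 0, 0, 0],
    [62, -0.086, -0.033, 0, 0, 0, -0.07],
    [62, 0, 0, 0, 0, 0, 0]
  ]
}}

```text
time_s: 42.6
tool_pos: [444.3, -150.7, 123.9]
tool_rot: [0.669, 0.743, -0.001, 0.001]
wrist_force: [0.6, 0.1, 0.1]
width: 61.9
```

```bash
python3 - <<'E'
from h import *
d=viewer.snapshot("scene");find("gasket1",d,"scene")
d=viewer.snapshot("top");find("gasket1",d);find("cover1",d,"top",58)
go(445.5,-146.2,-26.5,96.3)
E
```

```text
gasket1 [434.639, -235.286, -0.194] iou 0.95 sc 0.88 [108.0, 78.5, 52.0]
gasket1 [445.436, -146.466, 0.121] iou 0.95 sc 0.71 [77.0, 58.0, 38.0]
gasket1 [408.887, -118.867, -1.572] iou 0.19 sc 0.47 [96.0, 78.5, 62.0]
cover1 [573.016, 102.769, 0.012] iou 0.95 sc 0.94 [152.0, 154.0, 156.0]
cover1 [438.526, -459.613, -0.6] iou 0.89 sc 0.8 [100.0, 53.0, 124.0]
cover1 [219.312, -315.652, 0.82] iou 0.87 sc 0.68 [150.0, 106.0, 33.0]
cover1 [573.137, 195.103, 0.012] iou 0.96 sc 0.57 [152.0, 154.0, 156.0]
t 42.85 pos [ 446.3 -145.5  123.7] w 61.7 F [ 0.6 -0.  -0.1] shift [-0.0012 -0.0017  0.3004] turn [-0.     -0.0002  0.0013]
```

{"fn": "arm_command", "kwargs": {
  "motion": [
    [62, -0.001, -0.0015, 0.05, 0, 0, 0],
    [62, 0, 0, 0.08, 0, 0, 0],
    [62, 0, 0, 0.08, 0, 0, 0],
    [62, 0, 0, 0.05, 0, 0, 0],
    [62, 0, 0, 0.025, 0, 0, 0],
    [62, 0, 0, 0.012, 0, 0, 0],
    [62, 0, 0, 0, 0, 0, 0],
    [62, 0, 0, 0, 0, 0, 0]
  ],
  "grip_force": 15
}}

```text
time_s: 43.65
tool_pos: [446.7, -147.5, -23.2]
tool_rot: [0.667, 0.745, 0.0, 0.001]
wrist_force: [-0.1, 0.1, 0.5]
width: 61.9
```

{"fn": "arm_command", "kwargs": {
  "motion": [
    [62, 0, 0, 0, 0, 0, 0],
    [62, 0, 0, 0, 0, 0, 0]
  ]
}}

```text
time_s: 43.85
tool_pos: [446.2, -147.7, -23.5]
tool_rot: [0.667, 0.745, 0.0, 0.001]
wrist_force: [0.2, -0.1, -0.2]
width: 61.7
```

{"fn": "arm_command", "kwargs": {
  "motion": [
    [62, 0, 0, 0.006, 0, 0, 0],
    [62, 0, 0, 0, 0, 0, 0],
    [30, 0, 0, 0, 0, 0, 0],
    [30, 0, 0, 0, 0, 0, 0],
    [30, 0, 0, 0, 0, 0, 0],
    [30, 0, 0, 0, 0, 0, 0],
    [30, 0, 0, 0, 0, 0, 0],
    [30, 0, 0, 0, 0, 0, 0]
  ]
}}

```text
time_s: 44.65
tool_pos: [445.2, -147.2, -27.7]
tool_rot: [0.667, 0.745, -0.0, -0.0]
wrist_force: [0.5, -0.1, -0.6]
width: 43.8
```

{"fn": "arm_command", "kwargs": {
  "motion": [
    [30, 0, 0, 0, 0, 0, 0],
    [30, 0, 0, 0, 0, 0, 0]
  ]
}}

```text
time_s: 44.85
tool_pos: [445.2, -147.2, -27.7]
tool_rot: [0.667, 0.745, -0.0, -0.0]
wrist_force: [-0.9, 0.2, -0.4]
width: 43.9
```

{"fn": "arm_command", "kwargs": {
  "motion": [
    [30, 0, 0, -0.03, 0, 0, 0],
    [30, 0, 0, -0.08, 0, 0, 0],
    [30, 0, 0, -0.09, 0, 0, 0.07],
    [30, 0, 0, -0.08, 0, 0, 0],
    [30, 0, 0, -0.01, 0, 0, 0],
    [30, 0.04, 0.02, 0, 0, 0, 0],
    [30, 0.07, 0.036, 0, 0, 0, 0],
    [30, 0.08, 0.041, 0, 0, 0, 0]
  ]
}}

```text
time_s: 45.65
tool_pos: [493.5, -51.7, 116.5]
tool_rot: [0.708, 0.707, -0.0, -0.0]
wrist_force: [0.6, 0.0, -0.3]
width: 43.5
```

{"fn": "arm_command", "kwargs": {
  "motion": [
    [30, 0.08, 0.041, 0, 0, 0, 0],
    [30, 0.08, 0.041, 0, 0, 0, 0],
    [30, 0.08, 0.041, 0, 0, 0, 0],
    [30, 0.05, 0.026, 0, 0, 0, 0],
    [30, 0.022, 0.012, 0, 0, 0, 0],
    [30, 0, 0, 0, 0, 0, 0],
    [30, 0, 0, 0, 0, 0, 0],
    [30, 0, 0, 0, 0, 0, 0]
  ]
}}

```text
time_s: 46.45
tool_pos: [573.4, 102.6, 117.0]
tool_rot: [0.707, 0.707, -0.0, -0.0]
wrist_force: [0.3, 0.6, -0.6]
width: 43.8
```

```bash
python3 - <<'E'
from h import *
go(574,103.5,50,90)
E
```

```text
t 46.45 pos [573.4 102.6 117. ] w 43.8 F [ 0.3  0.6 -0.6] shift [0.0019 0.0012 0.1339] turn [-0.0005  0.0003 -0.0004]
```

{"fn": "arm_command", "kwargs": {
  "motion": [
    [30, 0.001, 0.001, 0.04, 0, 0, 0],
    [30, 0, 0, 0.05, 0, 0, 0],
    [30, 0, 0, 0.03, 0, 0, 0],
    [30, 0, 0, 0.012, 0, 0, 0],
    [30, 0, 0, 0.004, 0, 0, 0],
    [30, 0, 0, 0, 0, 0, 0],
    [30, 0, 0, 0, 0, 0, 0]
  ]
}}

```text
time_s: 47.15
tool_pos: [575.5, 104.4, 50.6]
tool_rot: [0.707, 0.707, 0.001, 0.001]
wrist_force: [-0.3, -0.4, 0.3]
width: 43.6
```

{"fn": "arm_command", "kwargs": {
  "motion": [
    [30, 0, 0, 0.002, 0, 0, 0],
    [30, 0, 0, 0.001, 0, 0, 0],
    [30, 0, 0, 0, 0, 0, 0],
    [30, 0, 0, 0, 0, 0, 0]
  ]
}}

```text
time_s: 47.55
tool_pos: [574.6, 104.4, 47.9]
tool_rot: [0.707, 0.707, 0.0, 0.0]
wrist_force: [-0.3, 0.3, -0.1]
width: 44.0
```

{"fn": "arm_command", "kwargs": {
  "motion": [
    [30, 0, 0, 0.002, 0, 0, 0],
    [30, 0, 0, 0.002, 0, 0, 0],
    [30, 0, 0, 0.002, 0, 0, 0],
    [30, 0, 0, 0, 0, 0, 0],
    [30, 0, 0, 0, 0, 0, 0]
  ]
}}

```text
time_s: 48.05
tool_pos: [574.4, 104.4, 44.7]
tool_rot: [0.707, 0.707, -0.0, -0.0]
wrist_force: [-0.3, 0.5, -0.2]
width: 44.0
```

{"fn": "arm_command", "kwargs": {
  "motion": [
    [55, 0, 0, 0, 0, 0, 0],
    [55, 0, 0, 0, 0, 0, 0],
    [55, 0, 0, 0, 0, 0, 0],
    [55, 0, 0, -0.02, 0, 0, 0],
    [55, 0, 0, -0.06, 0, 0, 0],
    [55, 0, 0, -0.07, 0, 0, 0],
    [62, 0, 0, 0, 0, 0, 0],
    [62, -0.06, -0.0245, 0, 0, 0, 0]
  ]
}}

```text
time_s: 48.85
tool_pos: [564.5, 76.0, 122.6]
tool_rot: [0.706, 0.709, 0.002, 0.002]
wrist_force: [-0.0, -1.1, -0.8]
width: 61.3
```

{"fn": "arm_command", "kwargs": {
  "motion": [
    [62, -0.09, -0.0368, 0, 0, 0, 0],
    [62, -0.09, -0.0368, 0, 0, 0, 0],
    [62, -0.09, -0.0368, 0, 0, 0, 0],
    [62, -0.09, -0.0368, 0, 0, 0, 0],
    [62, -0.09, -0.0368, 0, 0, 0, 0],
    [62, -0.09, -0.0368, 0, 0, 0, 0],
    [62, -0.08, -0.0327, 0, 0, 0, 0.0573],
    [62, 0, 0, 0, 0, 0, 0.0573]
  ]
}}

```text
time_s: 49.65
tool_pos: [434.0, -239.8, 120.3]
tool_rot: [0.771, 0.637, -0.001, 0.001]
wrist_force: [0.4, 0.6, 0.2]
width: 62.0
```

{"fn": "arm_command", "kwargs": {
  "motion": [
    [62, 0, 0, 0, 0, 0, 0],
    [62, 0, 0, 0, 0, 0, 0]
  ]
}}

```text
time_s: 49.85
tool_pos: [435.8, -235.5, 119.8]
tool_rot: [0.767, 0.642, 0.0, -0.0]
wrist_force: [0.5, 0.9, -0.3]
width: 62.2
```

```bash
python3 - <<'E'
from h import *
d=viewer.snapshot("scene");find("gasket1",d,"scene")
cv2.imwrite("pics/g.png",d["color"][:,:,::-1])
d=viewer.snapshot("top");find("gasket1",d);find("gasket1",d,"top",72)
go(435,-235,-27,79.7)
E
```

```text
gasket1 [535.761, 98.614, 0.002] iou 0.94 sc 0.91 [119.0, 95.5, 79.5]
gasket1 [392.601, -239.482, -0.208] iou 0.86 sc 0.84 [87.0, 63.0, 41.0]
gasket1 [574.738, 395.372, -0.363] iou 0.69 sc 0.5 [144.0, 64.0, 54.0]
gasket1 [585.064, 112.999, -0.033] iou 0.87 sc 0.69 [116.0, 98.0, 86.0]
gasket1 [574.884, 103.267, -0.02] iou 0.96 sc 0.69 [116.0, 98.0, 86.0]
t 50.1 pos [ 436.1 -235.   119.8] w 62.0 F [-0.5  0.3 -0.4] shift [-0.0004 -0.0022  0.2936] turn [-0.     -0.      0.0017]
```

View pics/g.png

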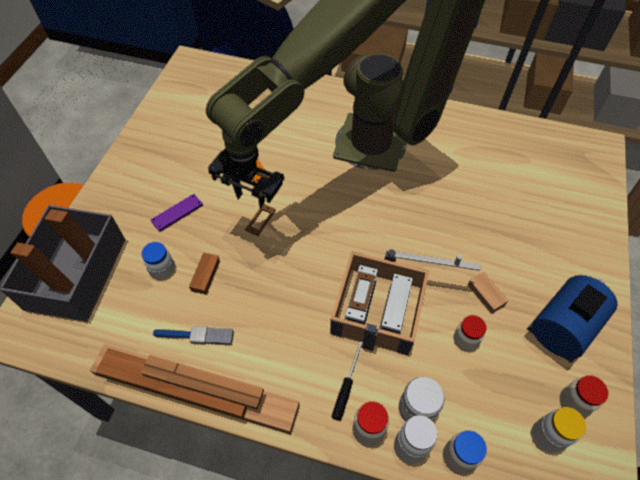

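The second gasket now shows near (261,219) against (257,231) before, so it was knocked aside. I'll move away a little and remeasure.

{"fn": "arm_command", "kwargs": {
  "motion": [
    [62, 0.09, 0, 0, 0, 0, 0],
    [62, 0.09, 0, 0, 0, 0, 0],
    [62, 0.06, 0, 0, 0, 0, 0],
    [62, 0, 0, 0, 0, 0, 0],
    [62, 0, 0, 0, 0, 0, 0]
  ]
}}

```text
time_s: 50.6
tool_pos: [457.4, -117.1, 119.9]
tool_rot: [0.767, 0.642, -0.0, 0.0]
wrist_force: [-0.5, -0.8, 0.1]
width: 62.0
```

```bash
python3 - <<'E'
from h import *
d=viewer.snapshot("scene");find("gasket1",d,"scene")
d=viewer.snapshot("top");find("gasket1",d)
go(395,-239,60,79.7)
E
```

```text
gasket1 [393.0, -240.306, -0.179] iou 0.95 sc 0.85 [109.0, 80.0, 54.0]
gasket1 [536.218, 98.369, -0.005] iou 0.92 sc 0.65 [118.0, 96.0, 82.0]
gasket1 [388.527, -254.825, -0.238] iou 0.21 sc 0.73 [119.0, 94.0, 72.0]
gasket1 [589.034, 113.606, -0.019] iou 0.85 sc 0.69 [112.0, 95.0, 83.0]
t 50.8 pos [ 457.1 -118.5  119.8] w 61.9 F [-0.5  0.8 -0.2] shift [-0.2593 -0.079   0.1197] turn [-0.0001  0.0001 -0.0004]
```

{"fn": "arm_command", "kwargs": {
  "motion": [
    [62, -0.0865, -0.0265, 0, 0, 0, 0],
    [62, -0.0865, -0.0265, 0, 0, 0, 0],
    [62, -0.0865, -0.0265, 0.05, 0, 0, 0],
    [62, 0, 0, 0.08, 0, 0, 0],
    [62, 0, 0, 0.08, 0, 0, 0],
    [62, 0, 0, 0.04, 0, 0, 0],
    [62, 0, 0, 0.02, 0, 0, 0],
    [62, 0, 0, 0.01, 0, 0, 0]
  ]
}}

```text
time_s: 51.6
tool_pos: [395.1, -237.3, -20.1]
tool_rot: [0.768, 0.641, -0.0, -0.001]
wrist_force: [0.2, -0.2, 0.9]
width: 62.3
```

{"fn": "arm_command", "kwargs": {
  "motion": [
    [62, 0, 0, 0, 0, 0, 0],
    [62, 0, 0, 0, 0, 0, 0],
    [62, 0, 0, 0, 0, 0, 0]
  ]
}}

```text
time_s: 51.9
tool_pos: [396.8, -237.7, -17.9]
tool_rot: [0.767, 0.641, 0.0, 0.001]
wrist_force: [-0.2, 0.5, 0.1]
width: 62.2
```

```bash
python3 - <<'E'
from h import *
go(395,-239.5,-27,79.7)
E
```

```text
t 51.9 pos [ 396.8 -237.7  -17.9] w 62.2 F [-0.2  0.5  0.1] shift [-0.0041 -0.0029  0.0182] turn [0.0016 0.0009 0.0005]
```

{"fn": "arm_command", "kwargs": {
  "motion": [
    [62, -0.003, -0.002, 0.012, 0, 0, 0],
    [62, 0, 0, 0.004, 0, 0, 0],
    [62, 0, 0, 0, 0, 0, 0],
    [62, 0, 0, 0, 0, 0, 0],
    [62, 0, 0, 0, 0, 0, 0]
  ]
}}

```text
time_s: 52.4
tool_pos: [394.4, -238.3, -27.3]
tool_rot: [0.768, 0.641, 0.0, 0.0]
wrist_force: [-0.1, -1.1, -0.4]
width: 62.0
```

{"fn": "arm_command", "kwargs": {
  "motion": [
    [30, 0, 0, 0, 0, 0, 0],
    [30, 0, 0, 0, 0, 0, 0],
    [30, 0, 0, 0, 0, 0, 0],
    [30, 0, 0, 0, 0, 0, 0],
    [30, 0, 0, 0, 0, 0, 0],
    [30, 0, 0, 0, 0, 0, 0],
    [30, 0, 0, 0, 0, 0, 0],
    [30, 0, 0, 0, 0, 0, 0]
  ]
}}

```text
time_s: 53.2
tool_pos: [394.4, -238.3, -27.3]
tool_rot: [0.768, 0.641, 0.0, 0.0]
wrist_force: [-0.3, -0.3, 0.3]
width: 43.7
```

{"fn": "arm_command", "kwargs": {
  "motion": [
    [30, 0, 0, -0.03, 0, 0, 0],
    [30, 0, 0, -0.08, 0, 0, 0],
    [30, 0, 0, -0.09, 0, 0, -0.0573],
    [30, 0, 0, -0.08, 0, 0, -0.0573],
    [30, 0, 0, -0.01, 0, 0, 0],
    [30, 0, 0, 0, 0, 0, 0],
    [30, 0, 0, 0, 0, 0, 0]
  ]
}}

```text
time_s: 53.9
tool_pos: [393.4, -237.5, 115.8]
tool_rot: [0.707, 0.707, -0.0, -0.001]
wrist_force: [-0.6, 0.1, -0.3]
width: 43.6
```

```bash
python3 - <<'E'
from h import *
go(574,195.5,120,90)
E
```

```text
t 53.9 pos [ 393.4 -237.5  115.8] w 43.6 F [-0.6  0.1 -0.3] shift [ 0.8659  0.3614 -0.0076] turn [-0.0014 -0.0011  0.0002]
```

{"fn": "arm_command", "kwargs": {
  "motion": [
    [30, 0.05, 0.0209, 0, 0, 0, 0],
    [30, 0.083, 0.0347, 0, 0, 0, 0],
    [30, 0.083, 0.0347, 0, 0, 0, 0],
    [30, 0.083, 0.0347, 0, 0, 0, 0],
    [30, 0.083, 0.0347, 0, 0, 0, 0],
    [30, 0.083, 0.0347, 0, 0, 0, 0],
    [30, 0.083, 0.0347, 0, 0, 0, 0],
    [30, 0.083, 0.0347, 0, 0, 0, 0]
  ]
}}

```text
time_s: 54.7
tool_pos: [524.6, 79.2, 114.6]
tool_rot: [0.707, 0.707, -0.002, -0.002]
wrist_force: [-0.2, -0.4, -0.2]
width: 44.0
```

{"fn": "arm_command", "kwargs": {
  "motion": [
    [30, 0.083, 0.0347, 0, 0, 0, 0],
    [30, 0.083, 0.0347, 0, 0, 0, 0],
    [30, 0.05, 0.0205, 0, 0, 0, 0],
    [30, 0.019, 0.008, 0, 0, 0, 0],
    [30, 0, 0, 0, 0, 0, 0],
    [30, 0, 0, 0, 0, 0, 0],
    [30, 0, 0, 0, 0, 0, 0]
  ]
}}

```text
time_s: 55.4
tool_pos: [574.2, 193.5, 117.0]
tool_rot: [0.707, 0.707, -0.001, -0.0]
wrist_force: [0.6, 0.1, 0.8]
width: 43.8
```

```bash
python3 - <<'E'
from h import *
go(574,195.5,50,90)
E
```

```text
t 55.4 pos [574.2 193.5 117. ] w 43.8 F [0.6 0.1 0.8] shift [ 0.0041 -0.0003  0.1339] turn [-0.0008  0.0004 -0.0005]
```

{"fn": "arm_command", "kwargs": {
  "motion": [
    [30, 0.003, 0, 0.04, 0, 0, 0],
    [30, 0, 0, 0.05, 0, 0, 0],
    [30, 0, 0, 0.03, 0, 0, 0],
    [30, 0, 0, 0.012, 0, 0, 0],
    [30, 0, 0, 0.006, 0, 0, 0],
    [30, 0, 0, 0.002, 0, 0, 0],
    [30, 0, 0, 0, 0, 0, 0],
    [30, 0, 0, 0, 0, 0, 0]
  ]
}}

```text
time_s: 56.2
tool_pos: [575.6, 196.6, 48.7]
tool_rot: [0.707, 0.707, 0.001, 0.0]
wrist_force: [0.4, 0.6, -0.5]
width: 43.8
```

{"fn": "arm_command", "kwargs": {
  "motion": [
    [30, 0, 0, 0.002, 0, 0, 0],
    [30, 0, 0, 0.001, 0, 0, 0],
    [30, 0, 0, 0, 0, 0, 0],
    [30, 0, 0, 0, 0, 0, 0]
  ]
}}

```text
time_s: 56.6
tool_pos: [574.9, 196.4, 46.1]
tool_rot: [0.707, 0.707, -0.0, -0.0]
wrist_force: [-0.6, -0.1, -0.9]
width: 43.5
```

{"fn": "arm_command", "kwargs": {
  "motion": [
    [30, 0, 0, 0.002, 0, 0, 0],
    [30, 0, 0, 0, 0, 0, 0],
    [55, 0, 0, 0, 0, 0, 0],
    [55, 0, 0, 0, 0, 0, 0],
    [55, 0, 0, -0.02, 0, 0, 0],
    [55, 0, 0, -0.06, 0, 0, 0],
    [55, 0, 0, -0.08, 0, 0, 0],
    [55, 0, 0, -0.08, 0, 0, 0]
  ]
}}

```text
time_s: 57.4
tool_pos: [574.5, 196.3, 166.8]
tool_rot: [0.707, 0.707, -0.0, -0.0]
wrist_force: [1.2, 0.0, 0.5]
width: 55.2
```

{"fn": "arm_command", "kwargs": {
  "motion": [
    [50, 0, 0, 0, 0, 0, 0],
    [50, -0.08, -0.06, 0, 0, 0, 0],
    [50, -0.08, -0.06, 0, 0, 0, 0],
    [50, -0.08, -0.06, 0, 0, 0, 0],
    [50, -0.08, -0.06, 0, 0, 0, 0],
    [50, -0.08, 0, 0, 0, 0, 0],
    [50, 0, 0, 0, 0, 0, 0]
  ]
}}

```text
time_s: 58.1
tool_pos: [454.4, -7.0, 165.6]
tool_rot: [0.709, 0.705, -0.0, 0.001]
wrist_force: [0.6, -0.0, 0.1]
width: 49.9
```

```bash
python3 - <<'E'
from h import *
d=viewer.snapshot("top");cv2.imwrite("pics/i.png",cv2.resize(d["color"][140:290,110:310,::-1],None,fx=4,fy=4,interpolation=2))
find("gasket1",d,"top",72);find("cover1",d,"top",58)
for n,z in(("bar_knob",148),("bar_hinge",108)):
    for o in finder.place_of(n,"top")[:2]: print(n,o["score"],back(d,o["centre"],z))
d=viewer.snapshot("scene");find("gasket1",d,"scene",72)
for n,z in(("bar_knob",148),("bar_hinge",108)):
    for o in finder.place_of(n,"scene")[:2]: print(n,o["score"],back(d,o["centre"],z))
go(448,313,150)
E
```

```text
gasket1 [575.566, 103.824, -0.026] iou 0.44 sc 0.89 [102.0, 78.0, 59.0]
gasket1 [572.623, 196.049, -0.004] iou 0.94 sc 0.66 [104.0, 90.0, 76.0]
cover1 [438.671, -458.907, -0.587] iou 0.92 sc 0.93 [98.0, 51.0, 121.0]
cover1 [218.504, -314.792, 0.812] iou 0.91 sc 0.85 [147.0, 104.0, 32.0]
cover1 [572.858, 103.436, 0.004] iou 0.34 sc 0.66 [147.0, 149.5, 151.0]
cover1 [559.063, 182.511, -0.011] iou 0.27 sc 0.31 [64.0, 65.0, 62.0]
bar_knob 0.85 [452.56224594 307.84726316 148.        ]
bar_hinge 0.92 [472.49347803 159.10602099 108.        ]
gasket1 [573.615, 102.794, 0.017] iou 0.88 sc 0.87 [113.0, 91.0, 79.0]
gasket1 [573.185, 194.399, -0.016] iou 0.94 sc 0.57 [113.0, 91.0, 82.0]
bar_knob 0.98 [436.94649759 317.32952054 148.        ]
bar_hinge 0.58 [462.04250032 140.96389592 108.        ]
bar_hinge 0.47 [624.12577627 155.91313051 108.        ]
t 58.55 pos [455.2  -2.8 165. ] w 50.0 F [-0.2  0.3  0. ] shift [ 0.6317 -0.0127  0.03  ] turn [-0.0003 -0.      0.0016]
```

View pics/i.png

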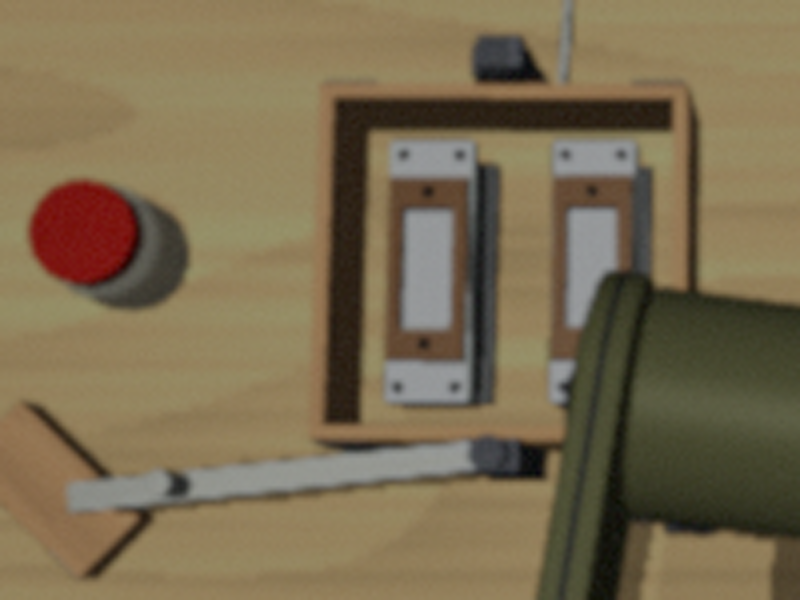

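Both gaskets, covers and castings sit correctly in the crate. I sent the arm the wrong way in y, but it did no harm. Next I'll triangulate the knob and get the bar's line.

```bash
python3 - <<'E'
from h import *
D={n:viewer.snapshot(n) for n in("top","scene")}
def tri(uv):
    A=[];b=[]
    for n,u in uv.items():
        d=D[n];ray=d["R"].T@np.linalg.solve(d["intrinsics"],[*u,1]);ray/=np.linalg.norm(ray);o=-d["R"].T@d["t"];M=np.eye(3)-np.outer(ray,ray);A.append(M);b.append(M@o)
    return np.linalg.solve(sum(A),sum(b))
for n in("bar_knob","bar_hinge"):
    uv={c:finder.place_of(n,c)[0]["centre"] for c in D};print(n,{k:np.round(v,1).tolist() for k,v in uv.items()},tri(uv))
d=D["top"];print([np.round(back(d,u,114),1).tolist() for u in((227.5,255),(127.5,263.75))],back(d,(150,260),148))
o=[finder.outline_of("crate",c)[0]["bbox"] for c in D];print(o)
E
```

```text
bar_knob {'top': [149.9, 259.0], 'scene': [459.8, 255.2]} [451.30674807 315.24236193 152.03244577]
bar_hinge {'top': [229.2, 252.1], 'scene': [386.9, 251.8]} [469.98633575 148.88865777 122.56120006]
[[462.2, 161.8, 114.0], [443.8, 374.7, 114.0]] [449.88854073 314.75942835 148.        ]
[[129.9, 147.3, 283.2, 265.9], [328.4, 246.4, 483.3, 354.5]]
```

{"fn": "arm_command", "kwargs": {
  "motion": [
    [50, 0.08, -0.001, 0, 0, 0, 0],
    [50, 0.08, -0.001, 0, 0, 0, 0],
    [50, 0.08, -0.001, 0, 0, 0, 0],
    [50, 0.08, -0.001, 0, 0, 0, 0],
    [50, 0.08, -0.001, 0, 0, 0, 0],
    [50, 0.08, -0.001, 0, 0, 0, 0],
    [50, 0.08, -0.001, 0, 0, 0, 0],
    [50, 0.075, -0.001, 0, 0, 0, 0]
  ],
  "grip_force": 10
}}

```text
time_s: 59.75
tool_pos: [450.5, 315.6, 165.1]
tool_rot: [0.707, 0.708, 0.0, 0.0]
wrist_force: [1.0, -0.2, 0.3]
width: 50.3
```

{"fn": "arm_command", "kwargs": {
  "motion": [
    [50, 0, 0, 0, 0, 0, 0],
    [50, 0, 0, 0, 0, 0, 0],
    [50, 0, 0, 0, 0, 0, 0]
  ]
}}

```text
time_s: 60.05
tool_pos: [450.8, 313.0, 164.9]
tool_rot: [0.707, 0.707, -0.0, 0.0]
wrist_force: [-0.3, 0.0, -0.6]
width: 50.2
```

```bash
python3 - <<'E'
from h import *
go(450.5,315,92)
d=viewer.snapshot("scene");cv2.imwrite("pics/j.png",cv2.resize(d["color"][200:320,380:520,::-1],None,fx=5,fy=5,interpolation=2))
E
```

```text
t 60.05 pos [450.8 313.  164.9] w 50.2 F [-0.3  0.  -0.6] shift [ 0.0041 -0.0006  0.1458] turn [-0.0002  0.0004  0.0001]
```

View pics/j.png

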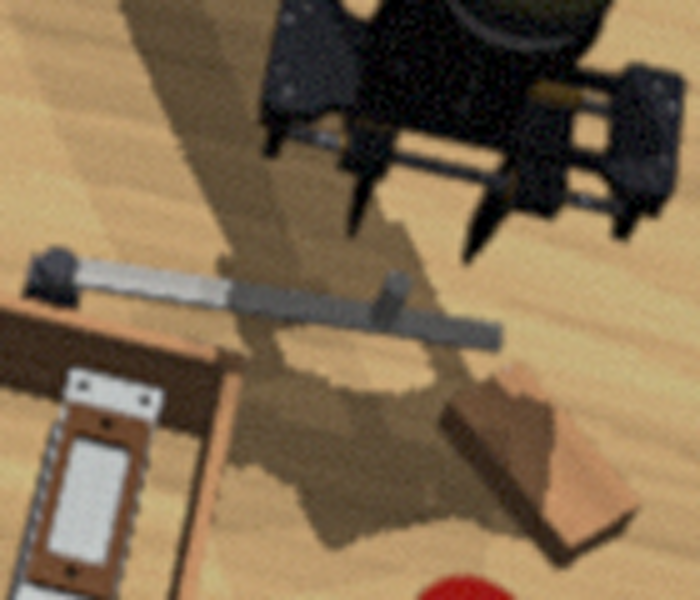

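{"fn": "arm_command", "kwargs": {
  "motion": [
    [50, 0.003, 0, 0.04, 0, 0, 0],
    [50, 0, 0, 0.04, 0, 0, 0],
    [50, 0, 0, 0.03, 0, 0, 0],
    [50, 0, 0, 0.02, 0, 0, 0],
    [50, 0, 0, 0.012, 0, 0, 0],
    [50, 0, 0, 0, 0, 0, 0],
    [50, 0, 0, 0, 0, 0, 0]
  ]
}}

```text
time_s: 60.8
tool_pos: [451.3, 315.5, 94.8]
tool_rot: [0.707, 0.707, 0.001, 0.0]
wrist_force: [0.3, 0.1, -0.2]
width: 50.1
```

{"fn": "arm_command", "kwargs": {
  "motion": [
    [5, 0, 0, 0, 0, 0, 0],
    [5, 0, 0, 0, 0, 0, 0],
    [5, 0, 0, 0, 0, 0, 0],
    [5, 0, 0, 0, 0, 0, 0],
    [5, 0, 0, 0, 0, 0, 0],
    [5, 0, 0, 0, 0, 0, 0],
    [5, 0, 0, 0, 0, 0, 0],
    [5, 0, 0, 0, 0, 0, 0]
  ]
}}

```text
time_s: 61.6
tool_pos: [450.6, 317.9, 94.3]
tool_rot: [0.707, 0.707, 0.002, -0.002]
wrist_force: [-0.5, 8.2, -1.8]
width: 13.8
```

```bash
python3 - <<'E'
from h import *
go(450.5,315,92)
H=np.array([465,150.]);a0=np.arctan2(165,-14.5)
th=np.linspace(a0,-0.03,19);P=np.c_[np.cos(th),np.sin(th)]*165
for i,v in enumerate(np.diff(P,axis=0)/500): print(i,"dy,dx",np.round(v[::-1],4))
E
```

```text
t 61.6 pos [450.6 317.9  94.3] w 13.8 F [-0.5  8.2 -1.8] shift [-0.0058 -0.0002  0.0046] turn [ 0.0002 -0.0035  0.0003]
0 dy,dx [0.0013 0.0309]
1 dy,dx [-0.0016  0.0309]
2 dy,dx [-0.0045  0.0306]
3 dy,dx [-0.0074  0.0301]
4 dy,dx [-0.0102  0.0292]
5 dy,dx [-0.0129  0.0281]
6 dy,dx [-0.0154  0.0268]
7 dy,dx [-0.0179  0.0253]
8 dy,dx [-0.0202  0.0235]
9 dy,dx [-0.0223  0.0215]
10 dy,dx [-0.0242  0.0193]
11 dy,dx [-0.0259  0.017 ]
12 dy,dx [-0.0274  0.0145]
13 dy,dx [-0.0286  0.0118]
14 dy,dx [-0.0296  0.0091]
15 dy,dx [-0.0303  0.0063]
16 dy,dx [-0.0308  0.0034]
17 dy,dx [-0.0309  0.0005]
```

Knob gripped at 13.8 mm. Carrying it round.

{"fn": "arm_command", "kwargs": {
  "motion": [
    [5, 0.005, 0.0309, 0, 0, 0, 0],
    [5, 0.0004, 0.0309, 0, 0, 0, 0],
    [5, -0.0045, 0.0306, 0, 0, 0, 0],
    [5, -0.0074, 0.03, 0, 0, 0, 0],
    [5, -0.0102, 0.0292, 0, 0, 0, 0],
    [5, -0.0129, 0.0281, 0, 0, 0, 0]
  ]
}}

```text
time_s: 62.2
tool_pos: [543.1, 302.1, 94.3]
tool_rot: [0.707, 0.707, 0.003, -0.001]
wrist_force: [3.0, 7.1, -2.6]
width: 13.9
```

{"fn": "arm_command", "kwargs": {
  "motion": [
    [5, -0.0154, 0.0268, 0, 0, 0, 0],
    [5, -0.0179, 0.0253, 0, 0, 0, 0],
    [5, -0.0202, 0.0235, 0, 0, 0, 0],
    [5, -0.0223, 0.0215, 0, 0, 0, 0],
    [5, -0.0242, 0.0193, 0, 0, 0, 0],
    [5, -0.0259, 0.017, 0, 0, 0, 0]
  ]
}}

```text
time_s: 62.8
tool_pos: [612.3, 238.9, 94.4]
tool_rot: [0.707, 0.707, 0.005, 0.001]
wrist_force: [9.2, 7.4, -5.3]
width: 13.6
```

{"fn": "arm_command", "kwargs": {
  "motion": [
    [5, -0.0274, 0.016, 0, 0, 0, 0],
    [5, -0.0286, 0.0135, 0, 0, 0, 0],
    [5, -0.0296, 0.01, 0, 0, 0, 0],
    [5, -0.0303, 0.007, 0, 0, 0, 0],
    [5, -0.025, 0.003, 0, 0, 0, 0],
    [5, 0, 0, 0, 0, 0, 0],
    [5, 0, 0, 0, 0, 0, 0]
  ]
}}

```text
time_s: 63.5
tool_pos: [632.6, 166.5, 94.2]
tool_rot: [0.707, 0.707, 0.0, 0.001]
wrist_force: [3.8, 0.9, -1.4]
width: 14.0
```

```bash
python3 - <<'E'
from h import *
go(632,148,94)
E
```

```text
t 63.5 pos [632.6 166.5  94.2] w 14.0 F [ 3.8  0.9 -1.4] shift [-0.0371 -0.0012  0.0005] turn [0.0007 0.0003 0.0002]
```

{"fn": "arm_command", "kwargs": {
  "motion": [
    [5, -0.012, 0.001, 0, 0, 0, 0],
    [5, -0.01, 0, 0, 0, 0, 0],
    [5, -0.006, 0, 0, 0, 0, 0],
    [5, 0, 0, 0, 0, 0, 0],
    [5, 0, 0, 0, 0, 0, 0]
  ]
}}

```text
time_s: 64.0
tool_pos: [632.6, 153.1, 94.2]
tool_rot: [0.707, 0.707, -0.0, 0.0]
wrist_force: [2.8, -0.3, 0.3]
width: 14.2
```

{"fn": "arm_command", "kwargs": {
  "motion": [
    [5, -0.005, 0, 0, 0, 0, 0],
    [5, -0.004, 0, 0, 0, 0, 0],
    [5, 0, 0, 0, 0, 0, 0],
    [5, 0, 0, 0, 0, 0, 0]
  ]
}}

```text
time_s: 64.4
tool_pos: [632.6, 153.1, 94.1]
tool_rot: [0.707, 0.708, 0.003, -0.002]
wrist_force: [3.9, 12.1, -1.9]
width: 13.8
```

Hard stop reached: it stopped moving and the force rose to 12 N. Release, rise and retreat.

{"fn": "arm_command", "kwargs": {
  "motion": [
    [45, 0, 0, 0, 0, 0, 0],
    [45, 0, 0, 0, 0, 0, 0],
    [45, 0.005, 0, 0, 0, 0, 0],
    [45, 0, 0, 0, 0, 0, 0],
    [45, 0, 0, -0.03, 0, 0, 0],
    [45, 0, 0, -0.08, 0, 0, 0],
    [45, 0, 0, -0.08, 0, 0, 0],
    [45, 0, 0, 0, 0, 0, 0]
  ]
}}

```text
time_s: 65.2
tool_pos: [636.9, 151.7, 198.8]
tool_rot: [0.707, 0.707, 0.005, 0.004]
wrist_force: [0.0, -0.2, 1.6]
width: 45.1
```

{"fn": "arm_command", "kwargs": {
  "motion": [
    [45, -0.06, -0.03, 0, 0, 0, 0],
    [45, -0.08, -0.05, 0, 0, 0, 0],
    [45, -0.08, -0.05, 0, 0, 0, 0],
    [45, -0.08, -0.05, 0, 0, 0, 0],
    [45, -0.08, -0.05, 0, 0, 0, 0],
    [45, -0.08, -0.03, 0, 0, 0, 0],
    [45, -0.06, 0, 0, 0, 0, 0],
    [45, 0, 0, 0, 0, 0, 0]
  ]
}}

```text
time_s: 66.0
tool_pos: [502.3, -111.9, 190.0]
tool_rot: [0.709, 0.706, -0.0, 0.001]
wrist_force: [0.7, 0.3, -0.1]
width: 45.1
```

```bash
python3 - <<'E'
from h import *
D={n:viewer.snapshot(n) for n in("top","scene")}
a=cv2.resize(D["top"]["color"][130:280,100:310,::-1],None,fx=1.9,fy=2.6,interpolation=2);b=cv2.resize(D["scene"]["color"][225:375,290:500,::-1],None,fx=1.9,fy=2.6,interpolation=2)
cv2.imwrite("pics/k.png",np.hstack([a,b]))
find("gasket1",D["top"],"top",72)
for n,z in(("bar_knob",148),("bar_hinge",108)):
    print(n,[np.round(back(D[c],finder.place_of(n,c)[0]["centre"],z),1).tolist() for c in D])
go(574,150,150)
E
```

```text
gasket1 [574.003, 194.5, 0.019] iou 0.95 sc 0.89 [108.0, 92.0, 80.0]
gasket1 [574.757, 103.505, -0.023] iou 0.96 sc 0.74 [115.0, 98.0, 85.5]
bar_knob [[628.5, 147.7, 148.0], [626.1, 150.5, 148.0]]Traceback (most recent call last):
  File "<stdin>", line 7, in <module>
IndexError: list index out of range
```

View pics/k.png

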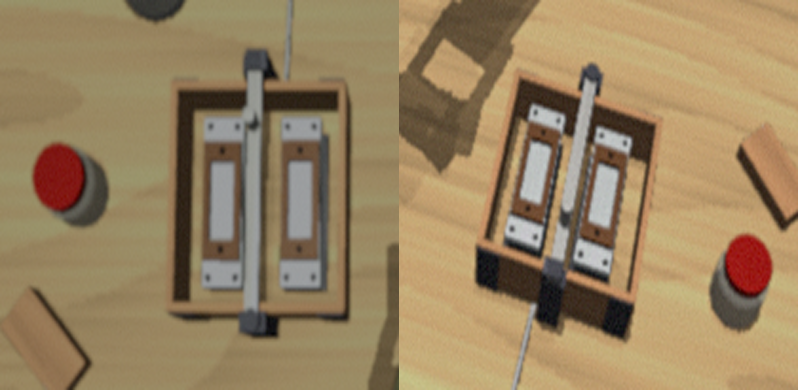

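The bar lies straight across the crate with its tip under the catch, and all six parts are in place. Handing in.

```bash
python3 -c "
from plant import job,readout
print(readout.observe()['qvel'].round(3));print(job.sign_off())"
```

```text
[-0.002  0.003  0.001 -0.001 -0.001 -0.001]
the job is handed in; nothing more can be done
None
```

I packed the crate and handed the job in at about 66 s; the hand-in reports no verdict. Both castings stand on the floor with a silver cover on each, a gasket lies on each cover (two gaskets were present), and the bar is swung home.

**Last checks:**
- **Parts:** The final top-camera fit put the gaskets at (574, 195) and (575, 104). After placing, the covers were at (573, 195) and (573, 103) and the castings at (576, 195) and (575, 103). That puts every part about 45 to 50 mm from the crate centre, estimated at (574, 150).
- **Bar:** It stopped moving at its hard stop with 12 N on the wrist. The final pictures show its tip under the catch.
- **Left alone:** The jar beside the crate was still upright in the last pictures. I did not touch the other jar, the offcuts or the screwdriver.

**What went wrong or disagreed:**
- **Height reading:** The true fingertip height was about 29 mm more than the reported one. My first cover grasp closed on air, and a gentle probe onto the plate gave the correction. The castings had already been gripped and set down before I found this, so they were held near their tops, but both landed gently.
- **Gasket knocked aside:** One gasket was moved about 4 cm during the run; I measured it again before picking it up.
- **Wrong direction:** I once sent the arm the wrong way in y, with no harm done.
- **Missed detection:** The finder missed the bar hinge in at least one of the two final pictures, so I judged the closed angle from the knob position, the stop and the pictures. The two cameras put the knob about 4 mm apart.

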